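# Pack away the green seed tins, shut the chest and stack the yellow tins on it

### The arm

A 6-joint arm with a two-finger parallel gripper is mounted at the origin on the work surface. World frame = base frame: x ahead of the robot, y to its left, z up, the work surface at z = 0. Lengths are in mm, angles in rad, forces in N, time in s.
With the tool pointing down it reaches from about 350 to 975 mm from the base axis. Payload 17.4 kg.
Tool frame: the origin (TCP) lies midway between the tips of the shut fingers; the grasp point (between the pads) lies 19 mm behind it (env.grasp_offset is the distance from the TCP to the grasp point, in mm); z points along the fingers, y is the line along which they close (so a half turn about z gives the same grasp; the last joint's range is limited). The gripper opens to 85 mm and grips with 20 to 120 N. Pads are 22 mm wide; open, the fingers measure 114 mm over their backs; the gripper's body (76 mm by 85 mm) begins 54 mm behind the grasp point. The pads swing forward as they close: fully open they stand 13 mm farther back than shut.
Start: joints at [1.107, 0.116, 1.442, -0, 1.584, -0.038], TCP at [278.817, 614.731, 231.303] pointing down, gripper open.
Joint ranges: [-2.83, 2.83], [-0.83, 2.19], [0.07, 2.5], [-1.14, 4.28], [0.01, 3], [-2.97, 2.97]. Speed limits (rad/s): [1.89, 1.89, 2.22, 3.14, 3.14, 3.14].

### API

Orientations are given as a unit quaternion [w, x, y, z].
In Python, from rig import env gives the robot as it stands.
- The arm moves only by the tool step_arm, never from a script. Its argument "targets" is a list of rows, each a list of 5 numbers: the shift along the world's x, y, z in units of 800 mm (1.0 is 800 mm), then the turn about the world's z in units of 60 degrees (1.0 is 60 degrees), then the finger opening in mm, from 0 to 85.4. In form: [[tx, ty, tz, roll, jaw], ...]. A call has exactly 5 rows; each row is the pose to reach, as a shift and turn from the pose commanded when the call began; what a row does not reach only later rows make up. A row lasts 1/10 s, in which the tool goes at most 50 mm and 8.59 degrees, less where a joint would pass 70% of its speed; a pose out of reach is approached as far as the arm can. A call with a number of a shift or a turn outside -1 to 1 is refused whole. A call with a gripper value outside its range is refused whole. The fingers move at their own pace and stop on an object; the grip force is fixed at half the most. Time passes only in rows, so rows that repeat a pose let the fingers close, or fill a call up. It gives the time, the measured TCP pose, the force, the opening and the grip force at its end, in the units of the state.
- env.sense(): the state, without advancing time (a new reading comes with each control period).
- env.camera(name): name is "scene" or "side" or "wrist"; returns a dict with "frame" (384x512x3 uint8, red, green, blue), "mtx" (3x3 intrinsics, pixels), "extrinsics" (4x4, takes a point from camera to world coordinates); the wrist camera has in their place "T_tool_cam" (4x4, takes a point from camera to tool coordinates, whose origin is the TCP and whose axes are the flange's). Camera axes: x right, y down, z forward; pixel columns grow to the right and rows downward; lengths in mm; the calibration is good to about 2 mm. A picture is of the moment at which its call begins: read the wrist's pose just before it. There is no depth.
- env.sign_off(): hands the job in; it is judged then, once.
The state is a dict: "time_s": time; "qpos": joint angles; "dq": joint speeds; "tau": joint torques, N m; "eef_pos": TCP position; "eef_rot": TCP orientation; "force": force on the tool from outside, world axes, zero at the start; "ft_torque": the same for the moment, N m; "width": finger opening in mm; "gripper_force": force on a finger pad.
Only numpy, scipy, OpenCV 4.12 (cv2) and the standard library are available. Lean on these libraries where they do the work, as an engineer would, in place of code of your own. Each camera call takes 0.05 s, during which the arm holds its last target. There are 200 camera calls.

### The job

Put the seed tins in order: stack all the green tins squarely in one column on the green mat inside the chest, then press the orange knee of the locked lid stay to break it and lower the lid gently until it is fully shut. Finally stack all the yellow tins squarely in one column on the yellow patch on top of the shut lid; every tin lies flat with its long side along the chest's long side. Never force the lid down against the stay, and leave the other things on the table standing where they are.

Things in the scene. Friction and masses are not known exactly. Their poses are not given: they have to be found in the camera images.
- chest: Plywood seed chest, open on top, fixed to the table; outside 300 mm along its x axis, 210 mm along its y axis, walls 9 mm thick, rim 120 mm above the table. Origin at the centre of its underside, on the table. Its lid is hinged on the rim of its -y side; the lid stay is inside the chest at its +x end.
- mat_green_top (a point): Centre of the top face of the green mat, 94 x 64 x 2 mm, lying fixed on the chest's inner floor (top face 10 mm above the table). The green column is built here. Its long side lies along the chest's x axis; where along the chest it lies differs from start to start.
- lid_patch (a point): Centre of the yellow patch, 94 x 64 mm, long side along the chest's x axis, painted flush on the outer (green) face of the lid, mid-length, 105 mm from the hinge line. With the lid shut it is the middle of the lid's top, 130 mm above the table. The yellow column is built here once the lid is shut.
- lid (a joint): Angle in rad by which the chest's lid has been lowered from where the stay holds it: 0 = open, leaning back 0.2 rad beyond upright, and locked; 0.2 = upright; 1.771 = fully shut on the rim. The hinge is stiff: the lid stays where it is left and moves only when pushed (about 4 N near its free edge once the stay is broken).
- lid_axis (a point): Mid-length of the lid's hinge line (which runs along the chest's x axis) on top of the -y rim, 120 mm above the table. The lid is a board 300 x 210 x 10 mm; upright it would stand above this line with its 10 mm thickness on the -y side of it, and it swings over towards the chest's +y side as it shuts.
- lid_edge (a point): Point on the outer (painted) face of the lid, mid-length, 175 mm from the hinge line and 35 mm short of the free edge. A raised aluminium lip, 14 mm high and 6 mm thick, runs all round the edge of this face, so that the shut lid makes a shallow tray. The outer face is the one turned away from the chest (to its -y side) while the lid is open, and up when shut.
- knee_pad (a point): Centre of the orange knee of the folding lid stay, a roller 22 mm in diameter and 24 mm long along the chest's x axis, 164 mm above the table while locked. A press of a few newtons, about 15 mm down, breaks the stay. It then swings down, towards the hinge side, about a pin on the chest 73 mm to its +y side and 54 mm below it, and drags the lid over with it.
- knee (a joint): Fold angle of the stay's knee in rad: 0 = locked slightly beyond straight, 0.11 = straight, above that = broken; about 2.7 with the lid shut. The knee joins two 91 mm links, the lower pinned to the chest, the upper to the lid.
- green1_c (a point): Centre (half-way up) of a closed green seed tin, a flat box 85 mm long (its x axis) x 55 mm wide (its y axis) x 30 mm high (its z axis, up), 80 to 150 g, with a paper label on top. Stands flat on the table at the start. May be absent (None).
- green2_c (a point): Centre (half-way up) of a closed green seed tin, a flat box 85 mm long (its x axis) x 55 mm wide (its y axis) x 30 mm high (its z axis, up), 80 to 150 g, with a paper label on top. Stands flat on the table at the start. May be absent (None).
- yellow1_c (a point): Centre (half-way up) of a closed yellow seed tin, a flat box 85 mm long (its x axis) x 55 mm wide (its y axis) x 30 mm high (its z axis, up), 80 to 150 g, with a paper label on top. Stands flat on the table at the start. May be absent (None).
- yellow2_c (a point): Centre (half-way up) of a closed yellow seed tin, a flat box 85 mm long (its x axis) x 55 mm wide (its y axis) x 30 mm high (its z axis, up), 80 to 150 g, with a paper label on top. Stands flat on the table at the start. May be absent (None).
- yellow3_c (a point): Centre (half-way up) of a closed yellow seed tin, a flat box 85 mm long (its x axis) x 55 mm wide (its y axis) x 30 mm high (its z axis, up), 80 to 150 g, with a paper label on top. Stands flat on the table at the start. May be absent (None).
- pot_stack: Bystander: a stack of fibre pots, 68 mm across, 125 mm high. Origin at the centre of its underside; its z axis points up.
- feed_bottle: Bystander: white bottle, 54 mm across, 150 mm high. Origin at the centre of its underside; its z axis points up.
- mug: Bystander: blue mug, 76 mm across, 90 mm high. Origin at the centre of its underside; its z axis points up.
- jar: Bystander: small amber jar, 44 mm across, 60 mm high. Origin at the centre of its underside; its z axis points up.
- clay_pot: Bystander: terracotta pot, 64 mm across, 60 mm high. Origin at the centre of its underside; its z axis points up.
- carton: Bystander: upright green carton, 35 x 100 x 140 mm. Origin at the centre of its underside; its z axis points up.
Not all that is in view belongs to the job. Leave any red look-alike of the part that bears yellow1_c alone. Leave any pink look-alike of the part that bears green1_c alone.

How it is judged (in metres and radians):
On the way, in this order (a step that is already met when the one before it is completed fails the run):
1. every green tin stands in the column on the green mat, squarely, while the lid is still up (horizontal distance between each of green1_c, green2_c and mat_green_top below 0.015 m and angle between the x axis of each of green1_c, green2_c and the x axis of chest, either way round below 0.18 rad and (angle between green1_c's own z axis and vertical below 0.1 rad or angle between green1_c's own z axis and vertical above 3.04 rad) and (angle between green2_c's own z axis and vertical below 0.1 rad or angle between green2_c's own z axis and vertical above 3.04 rad) and linear speed of each of green1, green2 below 0.02 m/s and value of joint lid below 0.3 rad), for 0.3 s.
2. the stay is broken at its knee (value of joint knee above 0.35 rad), for 0.1 s.
3. the lid is fully shut (value of joint lid above 1.72 rad), for 0.2 s.
At the end, for the whole second after the job is handed in: Every green tin lies flat (label up or down) and at rest, centred within 15 mm (horizontally) on the green mat, every yellow tin likewise on the yellow patch on the lid, long sides within 10 degrees of the chest's x axis; the lid is shut to within 3 degrees (joint lid above 1.72) (horizontal distance between each of green1_c, green2_c and mat_green_top below 0.015 m and angle between the x axis of each of green1_c, green2_c, yellow1_c, yellow2_c, yellow3_c and the x axis of chest, either way round below 0.18 rad and (angle between green1_c's own z axis and vertical below 0.1 rad or angle between green1_c's own z axis and vertical above 3.04 rad) and (angle between green2_c's own z axis and vertical below 0.1 rad or angle between green2_c's own z axis and vertical above 3.04 rad) and horizontal distance between each of yellow1_c, yellow2_c, yellow3_c and lid_patch below 0.015 m and (angle between yellow1_c's own z axis and vertical below 0.1 rad or angle between yellow1_c's own z axis and vertical above 3.04 rad) and (angle between yellow2_c's own z axis and vertical below 0.1 rad or angle between yellow2_c's own z axis and vertical above 3.04 rad) and (angle between yellow3_c's own z axis and vertical below 0.1 rad or angle between yellow3_c's own z axis and vertical above 3.04 rad) and linear speed of each of green1, green2, yellow1, yellow2, yellow3 below 0.02 m/s and value of joint lid above 1.72 rad and velocity of joint lid below 0.1 rad/s); the robot touches nothing.
It fails at once if the lid is slammed (faster than 3 rad/s) (velocity of joint lid above 3 rad/s).
It fails at once if the lid is forced with more than 60 N before it is shut (contact force between lid and anything else above 60 N and value of joint lid below 1.6 rad).
It fails at once if a bystander is knocked over or pushed more than 80 mm (angle between any of pot_stack, feed_bottle, mug, jar, clay_pot, carton's own z axis and vertical above 0.7 rad or distance of any of pot_stack, feed_bottle, mug, jar, clay_pot, carton from where it was at the start of the episode above 0.08 m).
Of green1, green2, yellow1, yellow2, yellow3 only 4 to 5 are there at a start; the rules pass over those that are not, and their reading is None.
At some moment in a run one of yellow1, yellow2, yellow3 may be knocked a few centimetres aside while the robot is not near it.
Once in a run the grip may slacken for a moment while it holds something.
It also fails if it takes over 208 s, if anything falls off the work surface, if the arm or the gripper's body presses on something with over 40 N, if the wrist force passes 120 N, or if a joint passes its speed limit or range.

## Working session

There is one attempt and no reset: what is moved stays moved. The work goes in short steps, Python scripts to look and compute and a tool call to move; the robot and the scene stay as the last step left them, time stands still between calls to the robot, and variables do not carry over. Pictures are saved under pics/ and viewed, at most 14 in all, crops included, and the job is handed in when it is done.

Besides the shell and the picture viewer there is one more tool, called after "Emit:" as name([rows], argument=value, ...), one row to a line, values as JSON. step_arm: Moves the arm, as the interface text tells. Its arguments: {"type":"object","properties":{"targets":{"type":"array"}},"required":["targets"]}

```bash
ls; mkdir -p pics
python3 - <<'E'
from rig import env
import cv2,numpy as np
s=env.sense();print(s['time_s'],s['eef_pos'],s['eef_rot'],s['width'])
ims=[]
for n in("scene","side"):
    c=env.camera(n);np.savez(f"pics/{n}0.npz",**c);print(n,c['mtx'].tolist(),np.round(c['extrinsics'],3).tolist())
    ims.append(c['frame'][:,:,::-1])
c=env.camera("wrist");np.savez("pics/wrist0.npz",**c);print(c['mtx'].tolist(),np.round(c['T_tool_cam'],3).tolist())
cv2.imwrite("pics/a.png",cv2.resize(ims[0],(800,600),interpolation=cv2.INTER_CUBIC));cv2.imwrite("pics/b.png",cv2.resize(ims[1],(800,600),interpolation=cv2.INTER_CUBIC))
E
```

```text
pics
0.0 [278.7470848  614.57612416 230.55984963] [-1.35046034e-04  2.11298633e-01  9.77421397e-01 -5.31402142e-04] 85.53441450978805
scene [[357.44994422159664, 0.0, 257.61288001158255], [0.0, 357.44994422159664, 192.88022558672986], [0.0, 0.0, 1.0]] [[-0.233, 0.518, -0.823, 1455.268], [0.972, 0.123, -0.198, 270.206], [-0.001, -0.847, -0.532, 772.743], [0.0, 0.0, 0.0, 1.0]]
side [[420.0496149563273, 0.0, 253.50001189802242], [0.0, 420.0496149563273, 190.49975483844423], [0.0, 0.0, 1.0]] [[0.951, -0.231, 0.205, 295.562], [-0.309, -0.725, 0.616, -691.827], [0.006, -0.649, -0.761, 1070.547], [0.0, 0.0, 0.0, 1.0]]
[[336.2925238065568, 0.0, 258.8873159969426], [0.0, 336.2925238065568, 191.6075537641607], [0.0, 0.0, 1.0]] [[-0.002, -0.944, -0.329, 85.414], [1.0, -0.001, -0.001, 0.889], [0.0, -0.329, 0.944, -144.115], [0.0, 0.0, 0.0, 1.0]]
```

View pics/a.png

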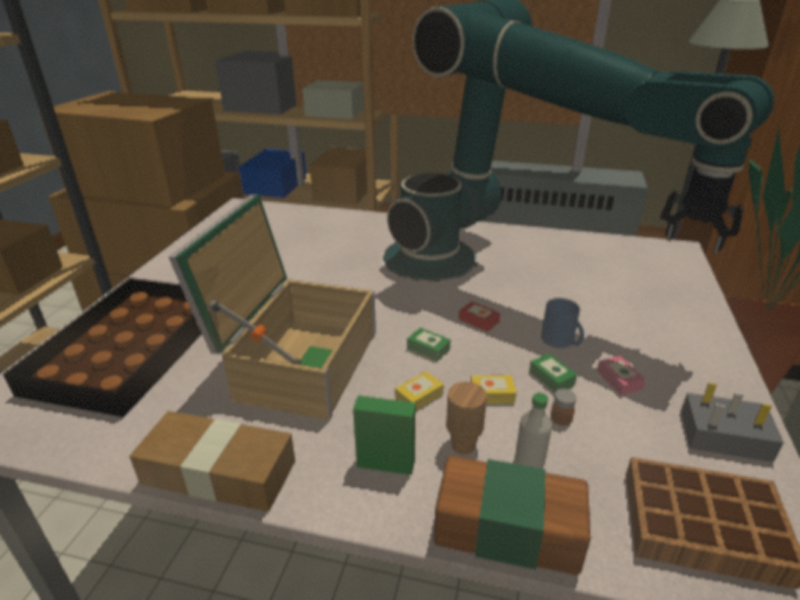

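View pics/b.png

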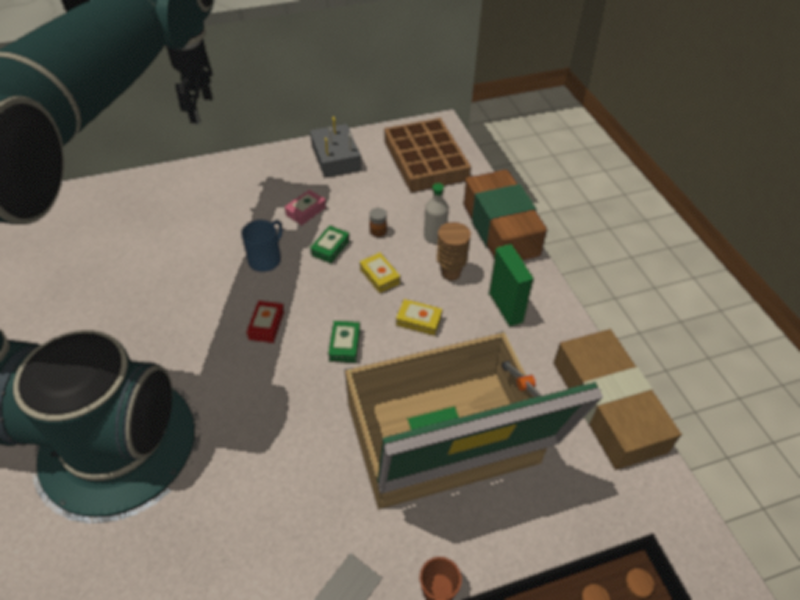

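The scene view (800x600 pixels) shows these things:
- **Green tins:** (429,343) and (552,372).
- **Yellow tins:** (419,390) and (494,389). There is no third yellow.
- **Look-alikes to leave alone:** red at (479,316), pink at (621,374), and the green carton at (385,435).
- **Chest:** at (300,350), with the green mat near (316,357) and the orange knee at (259,332).

In the side view the tins are at (345,340) and (330,243) for green, and (420,316) and (380,271) for yellow. The mat is at (435,420) and the knee at (526,382).

```bash
cat > h.py <<'E'
import numpy as np,cv2
from scipy.spatial.transform import Rotation as R
def cam_pose(c,s=None):
    if 'extrinsics' in c: return np.array(c['extrinsics'])
    q=s['eef_rot'];T=np.eye(4);T[:3,:3]=R.from_quat([q[1],q[2],q[3],q[0]]).as_matrix();T[:3,3]=s['eef_pos']
    return T@c['T_tool_cam']
def ray(K,T,uv):
    uv=np.atleast_2d(np.asarray(uv,float));d=np.c_[(uv-K[[0,1],[2,2]])/K[0,0],np.ones(len(uv))]
    return T[:3,3],d@T[:3,:3].T
def onz(K,T,uv,z):
    o,d=ray(K,T,uv);return o+d*((z-o[2])/d[:,2])[:,None]
def tri(l): # list of (K,T,uv)
    A=np.zeros((3,3));b=np.zeros(3);rs=[]
    for K,T,uv in l:
        o,d=ray(K,T,uv);d=d[0]/np.linalg.norm(d[0]);P=np.eye(3)-np.outer(d,d);A+=P;b+=P@o;rs.append((P,o))
    x=np.linalg.solve(A,b);return x,[float(np.linalg.norm(P@(x-o))) for P,o in rs]
def masks(f):
    h=cv2.cvtColor(f,cv2.COLOR_RGB2HSV)
    return dict(green=cv2.inRange(h,(45,110,40),(85,255,255)),yellow=cv2.inRange(h,(21,130,90),(34,255,255)),
      orange=cv2.inRange(h,(3,190,130),(14,255,255)))
def blobs(m,amin=60):
    cs,_=cv2.findContours(m,cv2.RETR_EXTERNAL,cv2.CHAIN_APPROX_NONE)
    return [c[:,0] for c in cs if cv2.contourArea(c)>amin]
E
python3 - <<'E'
from h import *
C={n:dict(np.load(f"pics/{n}0.npz")) for n in("scene","side")}
P={n:(C[n]['mtx'],C[n]['extrinsics']) for n in C}
S=1.5625
for n in C:
    for k,m in masks(C[n]['frame']).items():
        for b in blobs(m,15): print(n,k,b.mean(0)*S//1,cv2.contourArea(b))
        
def t(a,b):
    x,r=tri([(*P['scene'],np.array(a)/S),(*P['side'],np.array(b)/S)]);return np.round(x),np.round(r,1)
for nm,a,b in [('gA',(429,343),(345,335)),('gB',(552,369),(330,240)),('yA',(419,386),(420,314)),('yB',(494,384),(380,269)),('knee',(259,332),(526,382)),
 ('rim back far(+y,-x)',(373,291),(347,372)),('rim +x+y',(328,371),(503,335)),('jar top',(564,394),(378,213)),('pot top',(466,392),(454,233)),('carton top',(385,406),(510,258)),('mug',(562,308),(261,228))]:
    print(nm,*t(a,b))
E
```

```text
scene green [384. 408.] 86.0
scene green [315. 356.] 76.5
scene yellow [762. 414.] 45.0
scene yellow [708. 392.] 32.0
scene yellow [501. 391.] 147.5
scene yellow [419. 388.] 192.5
side green [432. 418.] 219.0
side green [343. 340.] 361.0
side green [509. 282.] 846.0
side green [331. 245.] 108.5
side green [437. 187.] 26.0
side yellow [418. 316.] 407.5
side yellow [379. 271.] 337.0
side orange [525. 380.] 15.5
gA [451.  92.  23.] [2. 2.]
gB [488. 361.  26.] [0.3 0.3]
yA [609.  99.  27.] [2.3 2.3]
yB [568. 245.  26.] [2.8 2.8]
knee [ 685. -194.  165.] [2. 2.]
rim back far(+y,-x) [417. -51. 116.] [3.7 3.7]
rim +x+y [709. -56. 114.] [6.2 6.2]
jar top [606. 379.  62.] [1. 1.]
pot top [718. 204. 127.] [1.2 1.2]
carton top [793.  85. 140.] [4.8 4.8]
mug [344. 374.  92.] [1.9 1.9]
```

Emit:
step_arm([
  [0.107,-0.24,0.09,0.2,85],
  [0.107,-0.24,0.09,0.2,85],
  [0.107,-0.24,0.09,0.2,85],
  [0.107,-0.24,0.09,0.2,85],
  [0.107,-0.24,0.09,0.2,85],
])

```text
time_s: 0.65
eef_pos: [365.5, 420.0, 305.2]
eef_rot: [0.001, 0.109, 0.994, 0.001]
force: [0.2, 0.1, -0.7]
width: 85.1
gripper_force: 0.0
```

Emit:
step_arm([
  [0.107,-0.24,0.07,0.207,85],
  [0.107,-0.24,0.07,0.207,85],
  [0.107,-0.24,0.07,0.207,85],
  [0.107,-0.24,0.07,0.207,85],
  [0.107,-0.24,0.07,0.207,85],
])

```text
time_s: 1.15
eef_pos: [451.0, 227.7, 360.7]
eef_rot: [0.001, 0.001, 1.0, 0.0]
force: [-0.6, 0.0, 0.3]
width: 84.9
gripper_force: 0.0
```

```bash
cat >> h.py <<'E'
def snap(name):
    from rig import env
    s=env.sense();c=env.camera("wrist");T=cam_pose(c,s)
    np.savez(f"pics/{name}.npz",frame=c['frame'],K=c['mtx'],T=T);return c['frame'],np.array(c['mtx']),T
def show(f,name,box=None):
    g=f[:,:,::-1]
    if box: g=g[box[1]:box[3],box[0]:box[2]]
    k=min(800/g.shape[1],600/g.shape[0]);cv2.imwrite(f"pics/{name}.png",cv2.resize(g,None,fx=k,fy=k,interpolation=cv2.INTER_CUBIC));return k
E
python3 - <<'E'
from h import *
f,K,T=snap("w1");print(show(f,"w1"))
for k,m in masks(f).items():
    for b in blobs(m,40):
        h=cv2.convexHull(b);w=onz(K,T,h[:,0],30)[:,:2].astype(np.float32);r=cv2.minAreaRect(w)
        print(k,b.mean(0).round(),np.round(r[0]),np.round(r[1]),round(r[2],1))
E
```

```text
1.5625
green [332. 352.] [843. 362.] [33. 48.] 73.0
green [175. 344.] [828.  71.] [ 86. 167.] 76.9
green [ 12. 202.] [ 547. -147.] [32. 90.] 88.3
green [350. 159.] [485. 360.] [85. 53.] 43.9
green [154. 134.] [445.  86.] [83. 54.] 67.9
yellow [161. 249.] [631.  69.] [51. 24.] 21.5
yellow [194. 239.] [609. 126.] [ 9. 26.] 53.5
yellow [182. 217.] [574. 110.] [32. 18.] 52.5
yellow [279. 205.] [564. 252.] [55. 65.] 14.7
```

View pics/w1.png

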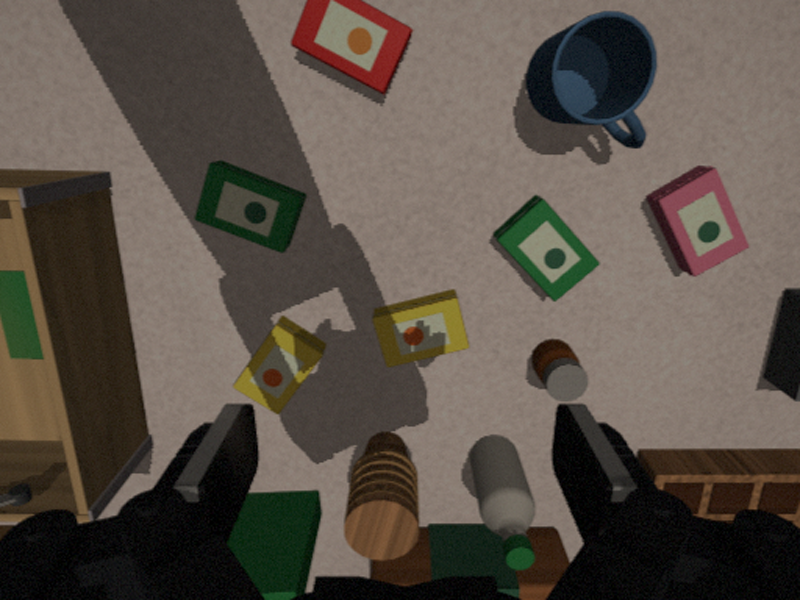

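w1 (800x600 pixels) is from above. It shows the greens at (250,205) and (545,248), the yellows at (280,365) and (420,328), and the red (352,40) and pink (697,220) look-alikes. Measured green sizes are 83x54 and 85x53, which fits a tin. Next I look over the chest.

Emit:
step_arm([
  [0.0,-0.24,0.05,0,85],
  [0.0,-0.24,0.05,0,85],
  [0.0,-0.24,0.05,0,85],
  [0.0,-0.24,0.05,0,85],
  [0.0,-0.24,0.05,0,85],
])

```text
time_s: 1.7
eef_pos: [449.9, 34.7, 400.6]
eef_rot: [0.001, 0.002, 1.0, -0.0]
force: [0.1, 1.1, -0.7]
width: 85.0
gripper_force: 0.0
```

Emit:
step_arm([
  [0.0,-0.21,0.03,0,85],
  [0.0,-0.21,0.03,0,85],
  [0.0,-0.21,0.03,0,85],
  [0.0,-0.21,0.03,0,85],
  [0.0,-0.21,0.03,0,85],
])

```text
time_s: 2.2
eef_pos: [450.1, -131.1, 423.0]
eef_rot: [-0.0, 0.001, 1.0, 0.0]
force: [0.5, 0.2, -0.2]
width: 85.0
gripper_force: 0.0
```

Run:
```python
from h import *
f,K,T=snap("w2");print(show(f,"w2"),T[:3,3])
for k,m in masks(f).items():
    for b in blobs(m,40):
        h=cv2.convexHull(b)
        for z in (10,30,164):
            w=onz(K,T,h[:,0],z)[:,:2].astype(np.float32);r=cv2.minAreaRect(w)
            print(k,b.mean(0).round(),z,np.round(r[0]),np.round(r[1]),round(r[2],1))
from rig import env;print(env.sense()['qpos'])
```

```text
1.5625 [ 365.18402819 -129.81170872  567.17961184]
green [357. 328.] 10 [859.  72.] [182.  37.] 17.2
green [357. 328.] 30 [841.  65.] [175.  36.] 17.2
green [357. 328.] 164 [723.  16.] [132.  27.] 17.2
green [250. 189.] 10 [ 556. -147.] [63. 94.] 88.3
green [250. 189.] 30 [ 549. -146.] [61. 91.] 88.3
green [250. 189.] 164 [ 503. -142.] [45. 68.] 88.3
green [395. 127.] 10 [448.  94.] [88. 56.] 68.0
green [395. 127.] 30 [445.  86.] [85. 54.] 68.0
green [395. 127.] 164 [425.  32.] [64. 40.] 68.0
yellow [391. 220.] 10 [616. 108.] [58. 88.] 54.5
yellow [391. 220.] 30 [607.  99.] [56. 85.] 54.5
yellow [391. 220.] 164 [547.  42.] [42. 64.] 54.5
yellow [477. 195.] 10 [570. 251.] [68. 98.] 14.6
yellow [477. 195.] 30 [563. 237.] [66. 94.] 14.6
yellow [477. 195.] 164 [513. 146.] [50. 71.] 14.6
orange [214. 314.] 10 [ 822. -222.] [24. 34.] 87.6
orange [214. 314.] 30 [ 805. -219.] [23. 33.] 87.6
orange [214. 314.] 164 [ 696. -197.] [17. 25.] 87.6
orange [389. 225.] 10 [624. 104.] [17. 16.] 89.8
orange [389. 225.] 30 [615.  96.] [16. 15.] 89.8
orange [389. 225.] 164 [553.  40.] [12. 12.] 89.8
orange [475. 201.] 10 [578. 251.] [17. 15.] 89.8
orange [475. 201.] 30 [571. 238.] [17. 15.] 89.8
orange [475. 201.] 164 [519. 146.] [13. 11.] 89.8
orange [482.  32.] 10 [307. 206.] [17. 18.] 71.1
orange [482.  32.] 30 [309. 194.] [17. 17.] 71.1
orange [482.  32.] 164 [323. 113.] [12. 13.] 71.1
[-3.35274675e-01 -3.14568971e-01  1.53275894e+00  1.71810902e-04
  1.92419629e+00 -1.90456586e+00]
```

View pics/w2.png

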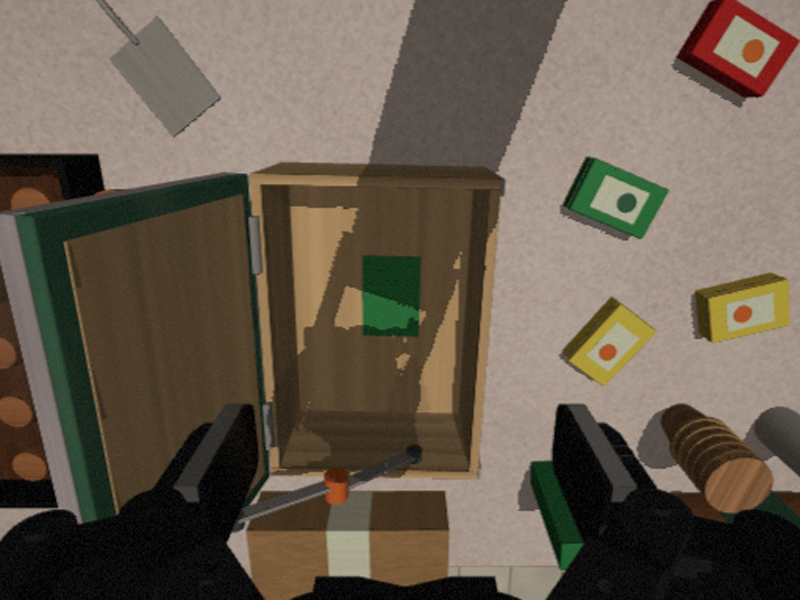

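w2 shows the mat (391,296) measured as 94x63 mm at z=10, centre (556,-147), chest yaw about -1.7°. The knee is at (336,487) and the stay runs to its pin at (413,454). The green tin measures (445,86) at z=30 from both views, which agree. I go above it and check from near.

Emit:
step_arm([
  [0,0.27,-0.1,0.6,85],
  [0,0.27,-0.1,0.6,85],
  [0,0.27,-0.1,0.6,85],
  [0,0.27,-0.1,0.6,85],
  [0,0.27,-0.1,0.6,85],
])

```text
time_s: 2.75
eef_pos: [448.8, 90.7, 341.8]
eef_rot: [-0.0, -0.313, 0.95, 0.0]
force: [0.9, -0.9, 0.7]
width: 84.8
gripper_force: 0.0
```

Emit:
step_arm([
  [-0.006,0,-0.27,0.533,85],
  [-0.006,0,-0.27,0.533,85],
  [-0.006,0,-0.27,0.533,85],
  [-0.006,0,-0.27,0.533,85],
  [-0.006,0,-0.27,0.533,85],
])

```text
time_s: 3.25
eef_pos: [442.6, 87.7, 122.4]
eef_rot: [-0.003, -0.561, 0.828, 0.001]
force: [0.1, 0.3, 0.6]
width: 85.3
gripper_force: 0.0
```

```bash
cat >> h.py <<'E'
def report(name,col,zs=(30,),amin=150):
    from rig import env
    f,K,T=snap(name);s=env.sense();print('tcp',np.round(s['eef_pos'],1))
    for b in blobs(masks(f)[col],amin):
        for z in zs:
            w=onz(K,T,cv2.convexHull(b)[:,0],z)[:,:2].astype(np.float32);c,d,a=cv2.minAreaRect(w)
            if d[0]<d[1]: a-=90;d=d[::-1]
            print(col,b.mean(0).round(),'z',z,np.round(c,1),np.round(d,1),'long axis deg',round(a,1))
    return f
E
python3 - <<'E'
from h import *
f=report("w3","green",(30,));show(f,"w3")
E
```

```text
tcp [443.   87.5 122.7]
green [255. 189.] z 30 [444.5  86. ] [85. 54.] long axis deg 68.0
```

View pics/w3.png

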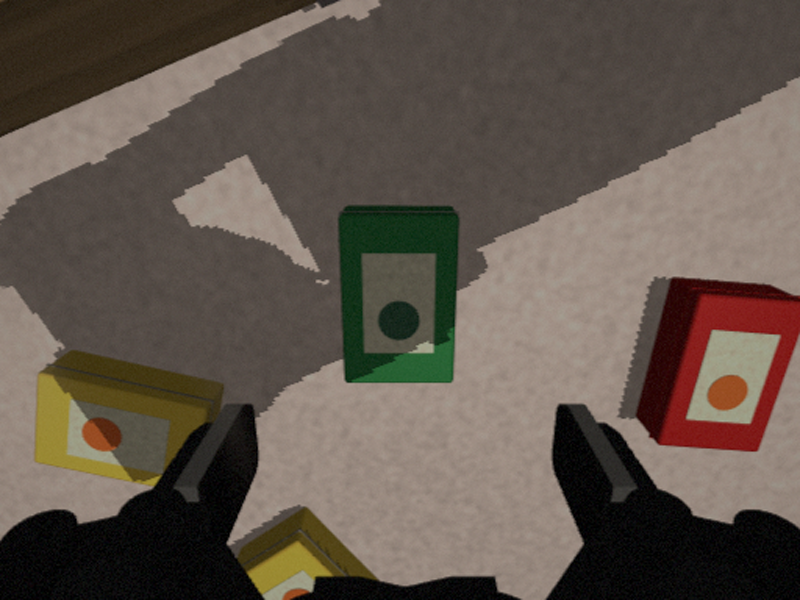

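w3 shows the green tin (398,295) square and centred between the open fingers, and its size is right. Grasp it.

Emit:
step_arm([
  [0.002,-0.002,-0.06,0,85],
  [0.002,-0.002,-0.1,0,85],
  [0.002,-0.002,-0.13,0,85],
  [0.002,-0.002,-0.147,0,85],
  [0.002,-0.002,-0.147,0,85],
])

```text
time_s: 3.8
eef_pos: [447.0, 85.5, 9.9]
eef_rot: [-0.0, -0.559, 0.829, 0.0]
force: [0.2, 0.2, 0.4]
width: 85.1
gripper_force: 0.0
```

Emit:
step_arm([
  [0,0,0,0,40],
  [0,0,0,0,40],
  [0,0,0,0,40],
  [0,0,0,0,40],
  [0,0,0,0,40],
])

```text
time_s: 4.3
eef_pos: [447.9, 85.4, 11.8]
eef_rot: [0.001, -0.559, 0.829, -0.001]
force: [-1.7, -0.3, 9.1]
width: 53.7
gripper_force: 63.8
```

Emit:
step_arm([
  [0,0,0,0,40],
  [0,0,0,0,40],
  [0,0,0,0,40],
  [0,0,0.03,0,40],
  [0,0,0.06,0,40],
])

```text
time_s: 4.8
eef_pos: [446.7, 85.1, 59.0]
eef_rot: [-0.0, -0.559, 0.829, 0.0]
force: [-0.3, 0.6, -0.4]
width: 53.5
gripper_force: 63.8
```

Emit:
step_arm([
  [0,0,0.176,-0.14,40],
  [0,0,0.176,-0.28,40],
  [0,0,0.176,-0.42,40],
  [0,0,0.176,-0.56,40],
  [0,0,0.176,-0.6,40],
])

```text
time_s: 5.3
eef_pos: [447.3, 85.2, 201.1]
eef_rot: [0.002, -0.273, 0.962, -0.0]
force: [-1.9, -0.0, -1.8]
width: 53.6
gripper_force: 63.8
```

Emit:
step_arm([
  [0.03,-0.055,0,-0.14,40],
  [0.06,-0.11,0,-0.28,40],
  [0.085,-0.17,0,-0.42,40],
  [0.11,-0.23,0,-0.56,40],
  [0.137,-0.29,0,-0.562,40],
])

```text
time_s: 5.8
eef_pos: [554.1, -142.8, 199.7]
eef_rot: [0.001, 0.018, 1.0, -0.0]
force: [0.2, 0.2, -0.9]
width: 53.5
gripper_force: 63.9
```

Emit:
step_arm([
  [0,0,0,0,40],
  [0,0,0,0,40],
  [0,0,0,0,40],
  [0,0,0,0,40],
  [0,0,0,0,40],
])

```text
time_s: 6.3
eef_pos: [553.5, -139.7, 199.0]
eef_rot: [0.0, 0.014, 1.0, -0.0]
force: [0.9, 0.4, -0.9]
width: 53.5
gripper_force: 63.9
```

Run:
```python
from h import *
f=report("w4","green",(10,207,218));show(f,"w4")
```

```text
tcp [ 553.5 -139.8  198.9]
green [487. 351.] z 10 [807.9 145.3] [119.4  18. ] long axis deg 44.5
green [487. 351.] z 207 [607.1 -21.2] [48.8  7.4] long axis deg 44.5
green [487. 351.] z 218 [595.9 -30.5] [44.8  6.8] long axis deg 44.5
green [259. 266.] z 10 [ 688.8 -143.2] [229.3 144.8] long axis deg -1.7
green [259. 266.] z 207 [ 558.5 -139. ] [93.7 59.2] long axis deg -1.7
green [259. 266.] z 218 [ 551.2 -138.8] [86.1 54.4] long axis deg -1.7
green [257. 156.] z 10 [ 539.9 -137.9] [127.4  62.2] long axis deg 88.3
green [257. 156.] z 207 [ 497.6 -136.9] [52.  25.4] long axis deg 88.3
green [257. 156.] z 218 [ 495.3 -136.8] [47.8 23.3] long axis deg 88.3
```

View pics/w4.png

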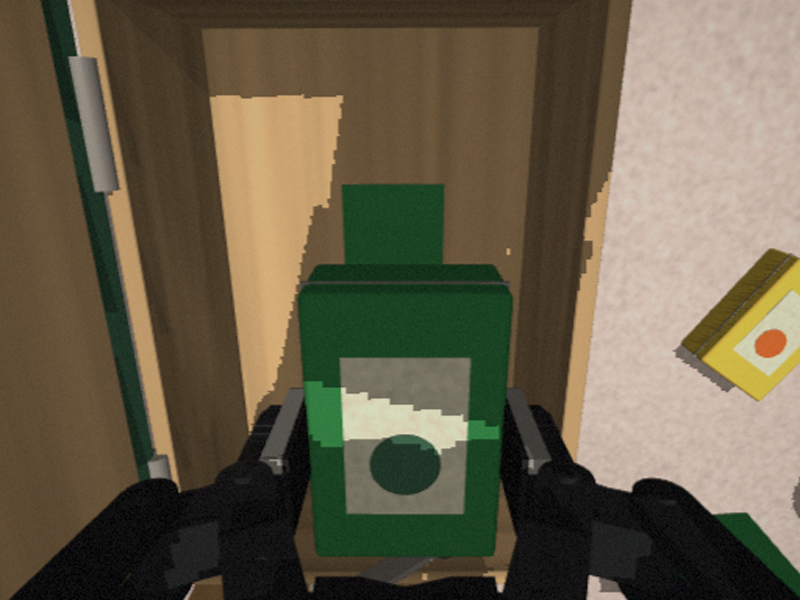

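w4 shows the tin held square above the chest, with its label at (405,436). The mat's visible edges run from column 343 to 443, with its far edge at row 184.

Run:
```python
from h import *
d=np.load("pics/w4.npz");K,T=d['K'],d['T']
print(onz(K,T,np.array([(343,184),(444,184),(343,260),(444,260)])/1.5625,10).round(1))
print('tin top front edge',onz(K,T,np.array([(300,292),(511,292),(316,555),(493,555)])/1.5625,217).round(1))
d=np.load("pics/w2.npz");K,T=d['K'],d['T']
print('mat w2',onz(K,T,np.array([(362,256),(420,256),(363,335),(419,335)])/1.5625,10).round(1))
print('rim w2 outer',onz(K,T,np.array([(503,182),(478,476),(253,176)])/1.5625,120).round(1))
```

```text
[[ 507.4 -176.    10. ]
 [ 509.3 -113.    10. ]
 [ 556.3 -179.3   10. ]
 [ 558.3 -113.3   10. ]]
tin top front edge [[ 509.7 -163.9  217. ]
 [ 511.3 -110.6  217. ]
 [ 594.5 -167.2  217. ]
 [ 596.1 -113.   217. ]]
mat w2 [[ 508.8 -177.2   10. ]
 [ 509.  -113.8   10. ]
 [ 602.2 -178.9   10. ]
 [ 602.5 -114.5   10. ]]
rim w2 outer [[ 417.2  -48.   120. ]
 [ 711.9  -56.5  120. ]
 [ 411.5 -256.5  120. ]]
```

Emit:
step_arm([
  [0.003,-0.009,-0.05,0,40],
  [0.003,-0.009,-0.1,0,40],
  [0.003,-0.009,-0.15,0,40],
  [0.003,-0.009,-0.18,0,40],
  [0.003,-0.009,-0.2,0,40],
])

```text
time_s: 6.85
eef_pos: [555.2, -147.1, 36.6]
eef_rot: [-0.001, 0.015, 1.0, 0.0]
force: [0.7, 0.7, -0.2]
width: 53.6
gripper_force: 63.9
```

Emit:
step_arm([
  [0,0,-0.01,0,40],
  [0,0,-0.015,0,40],
  [0,0,-0.019,0,40],
  [0,0,-0.019,0,40],
  [0,0,-0.019,0,40],
])

```text
time_s: 7.35
eef_pos: [556.4, -147.9, 24.1]
eef_rot: [0.001, 0.015, 1.0, -0.0]
force: [0.8, -0.4, -0.7]
width: 53.2
gripper_force: 63.9
```

Emit:
step_arm([
  [0,0.001,-0.001,0,40],
  [0,0.001,-0.002,0,40],
  [0,0.001,-0.002,0,55],
  [0,0.001,-0.002,0,65],
  [0,0.001,-0.002,0,80],
])

```text
time_s: 7.85
eef_pos: [556.1, -147.0, 21.8]
eef_rot: [0.0, 0.015, 1.0, -0.0]
force: [0.4, -0.3, -0.0]
width: 77.4
gripper_force: 0.0
```

Emit:
step_arm([
  [0,0,0,0,80],
  [0,0,0.05,0,80],
  [0,0,0.1,0,85],
  [0,0,0.16,0,85],
  [0,0,0.22,0,85],
])

```text
time_s: 8.35
eef_pos: [555.6, -146.9, 199.5]
eef_rot: [-0.0, 0.015, 1.0, 0.0]
force: [0.5, -0.4, -0.1]
width: 85.3
gripper_force: 0.0
```

Emit:
step_arm([
  [0,0,0.1,0,85],
  [0,0,0.1,0,85],
  [0,0,0.1,0,85],
  [0,0,0.1,0,85],
  [0,0,0.1,0,85],
])

```text
time_s: 8.85
eef_pos: [555.7, -146.9, 276.2]
eef_rot: [-0.001, 0.015, 1.0, 0.0]
force: [0.8, 0.2, -0.0]
width: 84.8
gripper_force: 0.0
```

Run:
```python
from h import *
f=report("w5","green",(40,))
```

```text
tcp [ 555.7 -146.9  276.1]
green [445. 310.] z 40 [782.1  99.6] [114.1  48.9] long axis deg 41.8
green [259. 147.] z 40 [ 551.2 -146.4] [91.7 58.8] long axis deg -1.6
```

Emit:
step_arm([
  [-0.03,0.25,0,0.26,85],
  [-0.03,0.25,0,0.26,85],
  [-0.03,0.25,0,0.26,85],
  [-0.03,0.25,0,0.26,85],
  [-0.03,0.25,0,0.26,85],
])

```text
time_s: 9.4
eef_pos: [530.9, 57.5, 276.7]
eef_rot: [-0.001, -0.123, 0.992, 0.001]
force: [0.6, 0.1, -0.3]
width: 84.9
gripper_force: 0.0
```

Emit:
step_arm([
  [-0.03,0.25,-0.05,0.26,85],
  [-0.03,0.25,-0.05,0.26,85],
  [-0.03,0.25,-0.05,0.26,85],
  [-0.03,0.25,-0.05,0.26,85],
  [-0.03,0.25,-0.05,0.26,85],
])

```text
time_s: 9.9
eef_pos: [506.5, 256.5, 234.8]
eef_rot: [-0.002, -0.256, 0.967, 0.0]
force: [0.2, -1.3, -0.1]
width: 85.0
gripper_force: 0.0
```

Emit:
step_arm([
  [-0.029,0.134,-0.14,0.242,85],
  [-0.029,0.134,-0.14,0.242,85],
  [-0.029,0.134,-0.14,0.242,85],
  [-0.029,0.134,-0.14,0.242,85],
  [-0.029,0.134,-0.14,0.242,85],
])

```text
time_s: 10.4
eef_pos: [484.2, 359.9, 123.8]
eef_rot: [-0.002, -0.375, 0.927, -0.0]
force: [0.4, 0.3, 1.0]
width: 85.0
gripper_force: 0.0
```

Run:
```python
from h import *
f=report("w6","green",(30,));show(f,"w6")
```

```text
tcp [485.  359.5 125.5]
green [260. 190.] z 30 [484.3 361.6] [85.2 54.1] long axis deg 43.9
```

View pics/w6.png

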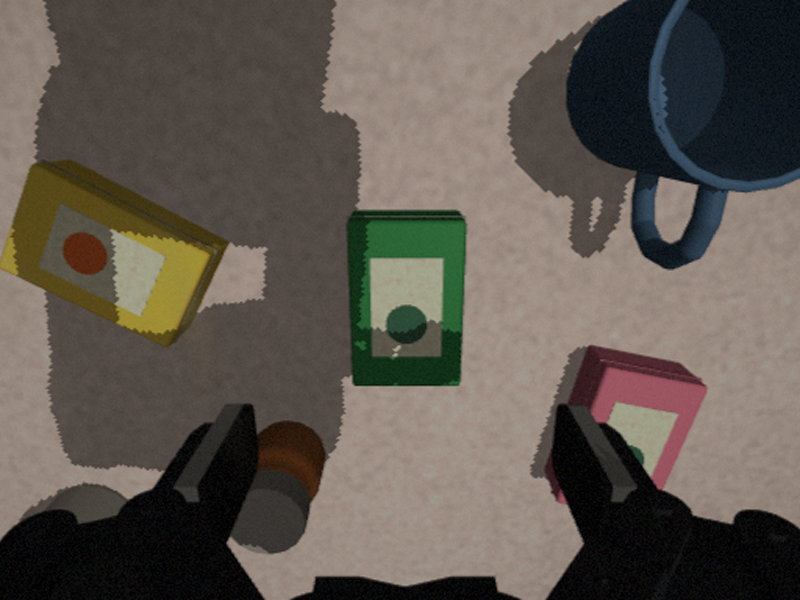

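w6 shows the green tin (407,297) between the fingers. The pink tin (625,425), jar (285,480) and mug are clear of the fingers.

Emit:
step_arm([
  [-0.001,0.003,-0.06,0,85],
  [-0.001,0.003,-0.1,0,85],
  [-0.001,0.003,-0.13,0,85],
  [-0.001,0.003,-0.141,0,85],
  [-0.001,0.003,-0.141,0,85],
])

```text
time_s: 10.95
eef_pos: [484.6, 361.8, 13.3]
eef_rot: [-0.0, -0.374, 0.927, -0.0]
force: [-0.6, -0.3, -0.3]
width: 85.1
gripper_force: 0.0
```

Emit:
step_arm([
  [0,0,0,0,40],
  [0,0,0,0,40],
  [0,0,0,0,40],
  [0,0,0,0,40],
  [0,0,0,0,40],
])

```text
time_s: 11.45
eef_pos: [485.0, 363.1, 15.1]
eef_rot: [0.001, -0.375, 0.927, 0.0]
force: [-0.9, -2.5, 8.8]
width: 53.3
gripper_force: 63.7
```

Emit:
step_arm([
  [0,0,0,0,40],
  [0,0,0.06,0,40],
  [0,0,0.12,0,40],
  [0,0,0.18,0,40],
  [0,0,0.24,0,40],
])

```text
time_s: 11.95
eef_pos: [483.7, 362.4, 208.0]
eef_rot: [0.001, -0.375, 0.927, 0.0]
force: [0.9, 1.1, -1.5]
width: 53.7
gripper_force: 64.3
```

Emit:
step_arm([
  [0.03,-0.05,0.01,-0.06,40],
  [0.03,-0.11,0.01,-0.12,40],
  [0.03,-0.17,0.01,-0.18,40],
  [0.03,-0.22,0.01,-0.24,40],
  [0.03,-0.26,0.01,-0.26,40],
])

```text
time_s: 12.45
eef_pos: [507.8, 152.5, 214.0]
eef_rot: [0.001, -0.244, 0.97, -0.0]
force: [0.2, 0.3, -2.0]
width: 53.3
gripper_force: 64.4
```

Emit:
step_arm([
  [0.03,-0.06,0,-0.06,40],
  [0.03,-0.12,0,-0.12,40],
  [0.03,-0.18,0,-0.18,40],
  [0.03,-0.22,0,-0.24,40],
  [0.03,-0.24,0,-0.26,40],
])

```text
time_s: 12.95
eef_pos: [531.8, -39.8, 213.8]
eef_rot: [0.001, -0.109, 0.994, -0.0]
force: [-0.4, 1.0, -1.0]
width: 53.2
gripper_force: 64.4
```

Emit:
step_arm([
  [0.03,-0.05,0,-0.12,40],
  [0.03,-0.1,0,-0.242,40],
  [0.03,-0.136,0,-0.242,40],
  [0.03,-0.136,0,-0.242,40],
  [0.03,-0.136,0,-0.242,40],
])

```text
time_s: 13.45
eef_pos: [556.1, -146.0, 213.2]
eef_rot: [0.0, 0.015, 1.0, 0.0]
force: [-0.6, -0.2, -1.2]
width: 53.3
gripper_force: 64.4
```

Run:
```python
from h import *
f=report("w7","green",(218,))
d=np.load("pics/w7.npz");print(blobs(masks(f)['green'],400)[0].max(0))
show(f,"w7")
```

```text
tcp [ 556.1 -145.5  213.2]
green [485. 345.] z 218 [609.1 -26.6] [58.3 10.9] long axis deg 44.5
green [259. 262.] z 218 [ 560.5 -145.3] [93.2 59.1] long axis deg -1.8
green [259. 153.] z 218 [ 499.1 -143.4] [51.8 26.2] long axis deg 88.2
[511 381]
```

View pics/w7.png

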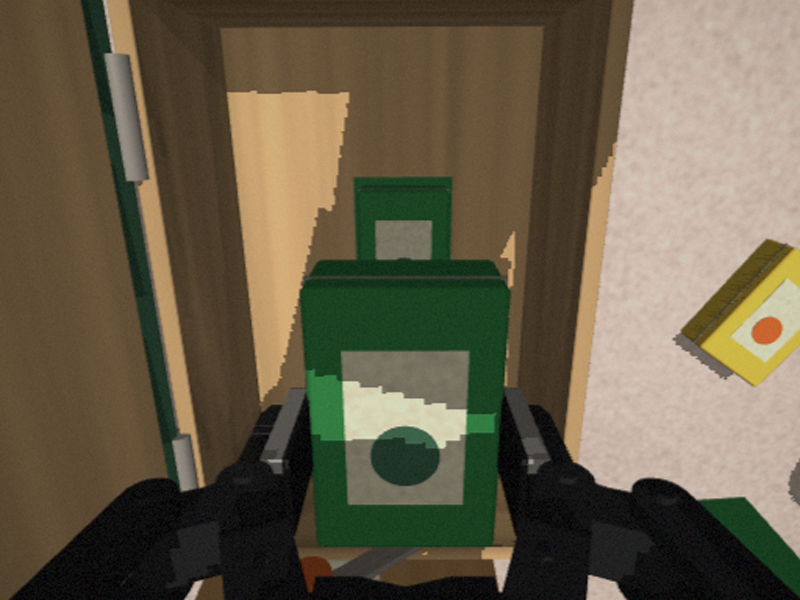

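w7 shows the held tin's label at (405,428). The placed tin's -x edge runs from (356,190) to (451,190), square below it.

Run:
```python
from h import *
d=np.load("pics/w7.npz");K,T=d['K'],d['T']
print(onz(K,T,np.array([(356,191),(451,191)])/1.5625,40).round(1))
for z in (225,228,231,234): print(z,onz(K,T,np.array([(303,286),(508,286),(318,546),(493,546)])/1.5625,z).round(1)[:,:2].tolist())
```

```text
[[ 512.5 -172.8   40. ]
 [ 514.2 -116.2   40. ]]
225 [[512.7, -170.7], [514.4, -116.5], [599.7, -174.2], [601.5, -118.4]]
228 [[511.8, -170.0], [513.4, -117.1], [596.8, -173.4], [598.5, -118.9]]
231 [[510.8, -169.4], [512.4, -117.7], [593.9, -172.7], [595.5, -119.5]]
234 [[509.9, -168.8], [511.5, -118.3], [591.0, -172.0], [592.6, -120.0]]
```

Emit:
step_arm([
  [0,-0.001,-0.05,0,40],
  [0,-0.001,-0.1,0,40],
  [0,-0.001,-0.15,0,40],
  [0,-0.001,-0.18,0,40],
  [0,-0.001,-0.193,0,40],
])

```text
time_s: 14.0
eef_pos: [555.2, -145.4, 56.2]
eef_rot: [-0.001, 0.014, 1.0, 0.001]
force: [0.1, -0.5, -0.4]
width: 53.3
gripper_force: 64.3
```

Emit:
step_arm([
  [0,0,0,0,40],
  [0,0,-0.001,0,40],
  [0,0,-0.002,0,40],
  [0,0,-0.003,0,40],
  [0,0,-0.003,0,40],
])

```text
time_s: 14.5
eef_pos: [556.2, -147.1, 56.7]
eef_rot: [0.0, 0.015, 1.0, -0.0]
force: [-0.3, 0.3, -2.5]
width: 53.0
gripper_force: 64.4
```

Emit:
step_arm([
  [0,0,-0.001,0,40],
  [0,0,-0.002,0,40],
  [0,0,-0.003,0,40],
  [0,0,-0.003,0,40],
  [0,0,-0.003,0,40],
])

```text
time_s: 15.0
eef_pos: [556.2, -147.1, 55.1]
eef_rot: [0.0, 0.015, 1.0, -0.0]
force: [-8.2, 1.9, 14.3]
width: 53.2
gripper_force: 66.1
```

Contact. I release the tin and rise.

Emit:
step_arm([
  [0,0,0.001,0,55],
  [0,0,0.001,0,60],
  [0,0,0.001,0,70],
  [0,0,0.001,0,80],
  [0,0,0.001,0,80],
])

```text
time_s: 15.5
eef_pos: [556.0, -147.0, 54.4]
eef_rot: [-0.0, 0.015, 1.0, 0.0]
force: [-0.6, 0.2, 0.5]
width: 79.9
gripper_force: 0.0
```

Emit:
step_arm([
  [0,0,0.03,0,80],
  [0,0,0.08,0,85],
  [0,0,0.14,0,85],
  [0,0,0.2,0,85],
  [0,0,0.25,0,85],
])

```text
time_s: 16.0
eef_pos: [556.0, -147.0, 257.4]
eef_rot: [0.001, 0.015, 1.0, -0.0]
force: [-0.0, 0.4, 0.2]
width: 84.9
gripper_force: 0.0
```

Emit:
step_arm([
  [-0.05,0,0.1,0,85],
  [-0.05,0,0.1,0,85],
  [-0.05,0,0.1,0,85],
  [-0.05,0,0.1,0,85],
  [-0.05,0,0.1,0,85],
])

```text
time_s: 16.5
eef_pos: [516.1, -146.9, 333.1]
eef_rot: [-0.001, 0.015, 1.0, 0.0]
force: [-0.1, 0.2, -0.4]
width: 85.2
gripper_force: 0.0
```

Run:
```python
from h import *
f=report("w8","green",(40,70,));show(f,"w8")
d=np.load("pics/w8.npz");K,T=d['K'],d['T']
for b in blobs(masks(f)['orange'],10): print(b.mean(0),onz(K,T,[b.mean(0)],164).round(1))
```

```text
tcp [ 516.1 -146.9  332.8]
green [435. 311.] z 40 [794.4 122.2] [125.9  30.6] long axis deg 39.0
green [435. 311.] z 70 [769.5 104. ] [117.2  28.5] long axis deg 39.0
green [260. 177.] z 40 [ 563.5 -146.7] [90.8 59. ] long axis deg -1.6
green [260. 177.] z 70 [ 554.5 -146.5] [84.6 55. ] long axis deg -1.6
green [259. 139.] z 40 [ 509.7 -145.2] [58.9 11.8] long axis deg 88.2
green [259. 139.] z 70 [ 504.3 -145.1] [54.9 11. ] long axis deg 88.2
[430.875  205.5625] [[560.2  24.6 164. ]]
```

View pics/w8.png

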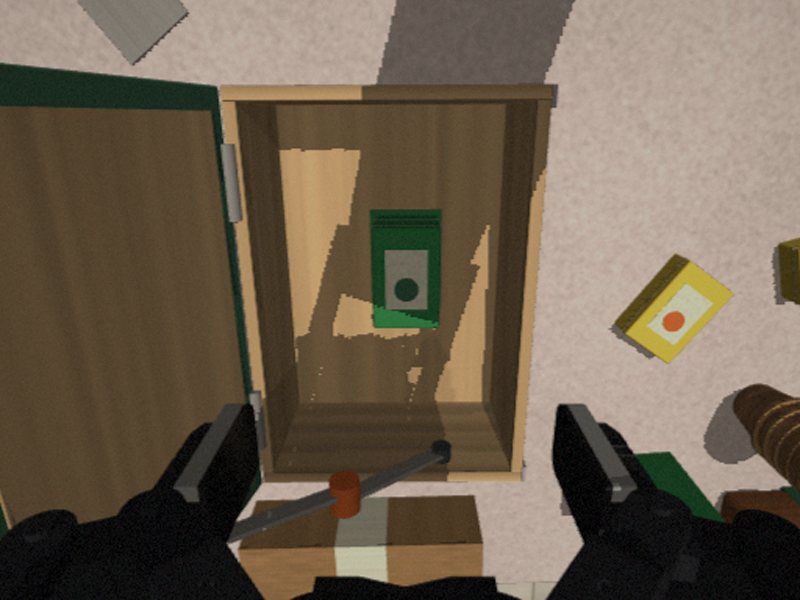

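w8 shows the green column (405,268) square on the mat: 84.6x55 at z=70, centre (554.5,-146.5). The knee is at (345,495). Next I measure the knee from several views.

Run:
```python
from h import *
S=1.5625
L=[]
for n,p in(("w2",(336,487)),("w8",(345,495))):
    d=np.load(f"pics/{n}.npz");L.append((d['K'],d['T'],np.array(p)/S)); print(n,onz(*L[-1],164).round(1))
    print('pin',onz(d['K'],d['T'],np.array((413,454) if n=='w2' else (440,451))/S,110).round(1))
for n,p in(("scene",(259,332)),("side",(526,382))):
    d=np.load(f"pics/{n}0.npz");L.append((d['mtx'],d['extrinsics'],np.array(p)/S));print(n,onz(*L[-1],164).round(1))
x,r=tri(L);print(x.round(1),np.round(r,1)); x,r=tri(L[:2]);print(x.round(1),np.round(r,1))
d=np.load("pics/w8.npz");K,T=d['K'],d['T']
print('rim',onz(K,T,np.array([(556,90),(523,478),(221,90)])/S,120).round(1))
print('hinge',onz(K,T,np.array([(224,145),(255,395)])/S,120).round(1))
```

```text
w2 [[ 689.5 -195.   164. ]]
pin [[ 692.3 -122.7  110. ]]
w8 [[ 688.6 -194.7  164. ]]
pin [[ 691.5 -122.5  110. ]]
scene [[ 681.8 -194.   164. ]]
side [[ 686.5 -195.4  164. ]]
[ 686.  -194.3  166.4] [1.3 0.5 2.4 2.2]
[ 735.4 -204.1  107. ] [0.1 0.1]
rim [[ 418.2  -47.2  120. ]
 [ 712.5  -55.6  120. ]
 [ 411.5 -258.9  120. ]]
hinge [[ 444.8 -261.9  120. ]
 [ 629.3 -264.6  120. ]]
```

Emit:
step_arm([
  [0.215,-0.055,-0.05,0,0],
  [0.215,-0.055,-0.08,0,0],
  [0.215,-0.055,-0.11,0,0],
  [0.215,-0.055,-0.14,0,0],
  [0.215,-0.055,-0.147,0,0],
])

```text
time_s: 17.05
eef_pos: [689.0, -191.0, 210.0]
eef_rot: [-0.003, 0.015, 1.0, 0.001]
force: [-1.2, -0.1, -0.8]
width: 12.0
gripper_force: 0.0
```

Emit:
step_arm([
  [0,0,-0.01,0,0],
  [0,0,-0.02,0,0],
  [0,0,-0.03,0,0],
  [0,0,-0.04,0,0],
  [0,0,-0.04,0,0],
])

```text
time_s: 17.55
eef_pos: [687.4, -190.9, 184.8]
eef_rot: [-0.0, 0.015, 1.0, -0.0]
force: [0.4, 0.6, 0.2]
width: 0.3
gripper_force: 0.0
```

Emit:
step_arm([
  [0,0,-0.005,0,0],
  [0,-0.002,-0.01,0,0],
  [0,-0.004,-0.014,0,0],
  [0,-0.006,-0.018,0,0],
  [0,-0.008,-0.022,0,0],
])

```text
time_s: 18.05
eef_pos: [688.1, -197.8, 167.4]
eef_rot: [0.0, 0.015, 1.0, -0.0]
force: [-0.1, -1.9, 4.3]
width: 0.0
gripper_force: 2.1
```

Emit:
step_arm([
  [0,-0.003,-0.004,0,0],
  [0,-0.006,-0.008,0,0],
  [0,-0.009,-0.012,0,0],
  [0,-0.012,-0.016,0,0],
  [0,-0.012,-0.016,0,0],
])

```text
time_s: 18.55
eef_pos: [688.0, -204.2, 153.4]
eef_rot: [-0.001, 0.014, 1.0, 0.003]
force: [0.1, 18.8, 2.3]
width: -0.2
gripper_force: 8.1
```

Run:
```python
from h import *
from rig import env
c=env.camera("side");s=env.camera("scene")
a=c['frame'][190:310,280:440];b=s['frame'][100:280,90:330]
show(np.hstack([cv2.resize(a,(480,360)),cv2.resize(b,(480,360))]),"s1")
```

```text
(no output)
```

View pics/s1.png

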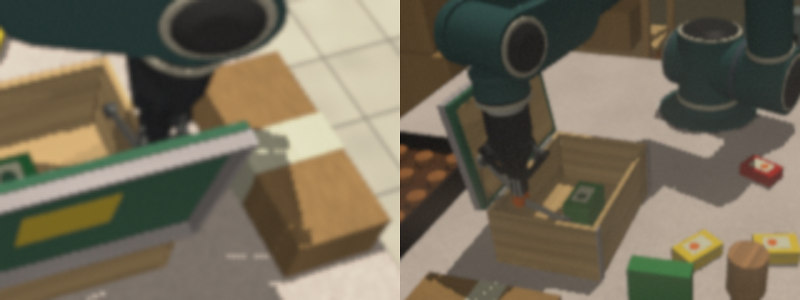

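s1 shows the finger on the orange knee, which is well below its locked height, and the lid still up. I press a little deeper and ease off the side load.

Emit:
step_arm([
  [0,0.006,-0.004,0,0],
  [0,0.006,-0.008,0,0],
  [0,0.005,-0.012,0,0],
  [0,0.004,-0.016,0,0],
  [0,0.003,-0.02,0,0],
])

```text
time_s: 19.15
eef_pos: [688.8, -203.1, 142.6]
eef_rot: [0.002, 0.015, 1.0, 0.001]
force: [-22.4, 27.9, 54.5]
width: -0.3
gripper_force: 17.9
```

Emit:
step_arm([
  [0,0.004,0.02,0,0],
  [0,0.004,0.05,0,0],
  [0,0.004,0.08,0,0],
  [0,0.004,0.12,0,0],
  [0,0.004,0.16,0,0],
])

```text
time_s: 19.65
eef_pos: [687.8, -201.4, 267.0]
eef_rot: [-0.001, 0.015, 1.0, 0.0]
force: [0.4, 0.0, 0.2]
width: -0.0
gripper_force: 0.0
```

Emit:
step_arm([
  [-0.1,0.1,0.05,0,0],
  [-0.1,0.1,0.05,0,0],
  [-0.1,0.1,0.1,0,0],
  [-0.15,0.1,0.15,0,0],
  [-0.15,0.1,0.15,0,0],
])

```text
time_s: 20.15
eef_pos: [566.1, -121.0, 392.6]
eef_rot: [0.004, 0.015, 1.0, -0.001]
force: [1.0, -0.3, 0.7]
width: 0.0
gripper_force: 0.0
```

Run:
```python
from h import *
f,K,T=snap("w9");print(T[:3,3].round())
from rig import env
c=env.camera("side");s=env.camera("scene")
b=s['frame'][100:280,90:330]
top=cv2.resize(f,(480,360));show(np.hstack([top,cv2.resize(b,(480,360))]),"s2")
for n,c in(("scene",s),("side",c)):
  for b in blobs(masks(c['frame'])['orange'],4): print(n,b.mean(0),onz(c['mtx'],c['extrinsics'],[b.mean(0)],130).round())
for b in blobs(masks(f)['orange'],4): print(b.mean(0),onz(K,T,[b.mean(0)],130).round())
```

```text
[ 480. -117.  536.]
[400.46666667 159.66666667] [[588.  54. 130.]]
[499.375   127.46875] [[552. 168. 130.]]
```

View pics/s2.png

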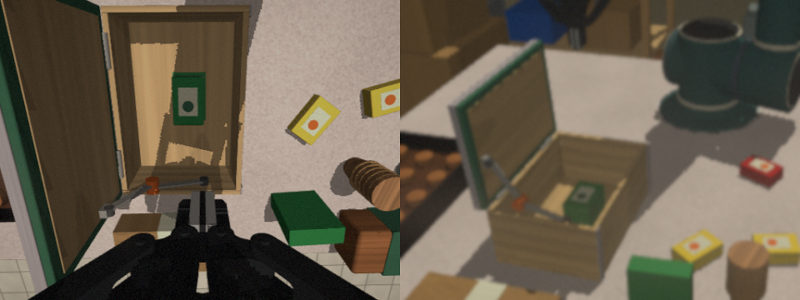

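s2 shows the stay broken: the orange knee hangs in a V at (152,186) on the left and (520,203) on the right. The lid is still up. I go over and behind the lid with shut fingers.

Emit:
step_arm([
  [-0.005,-0.05,0.03,0,0],
  [-0.005,-0.11,0.03,0,0],
  [-0.005,-0.17,0.03,0,0],
  [-0.005,-0.23,0.03,0,0],
  [-0.005,-0.29,0.03,0,0],
])

```text
time_s: 20.8
eef_pos: [564.3, -355.9, 407.6]
eef_rot: [-0.001, 0.015, 1.0, 0.001]
force: [1.4, 0.5, 0.2]
width: 0.0
gripper_force: 0.0
```

Emit:
step_arm([
  [0,-0.03,0,0,0],
  [0,-0.03,-0.05,0,0],
  [0,-0.03,-0.1,0,0],
  [0,-0.03,-0.15,0,0],
  [0,-0.03,-0.165,0,0],
])

```text
time_s: 21.3
eef_pos: [563.3, -377.0, 271.0]
eef_rot: [-0.004, 0.015, 1.0, 0.003]
force: [-0.2, -0.0, -1.1]
width: 0.1
gripper_force: 0.0
```

Run:
```python
from h import *
from rig import env
f,K,T=snap("w10");c=env.camera("side")
print(env.sense()['eef_pos'].round() if hasattr(env.sense()['eef_pos'],'round') else env.sense()['eef_pos'])
show(np.hstack([cv2.resize(f,(480,360)),cv2.resize(c['frame'][150:360,200:480],(480,360))]),"s3")
```

```text
[ 564. -377.  275.]
```

View pics/s3.png

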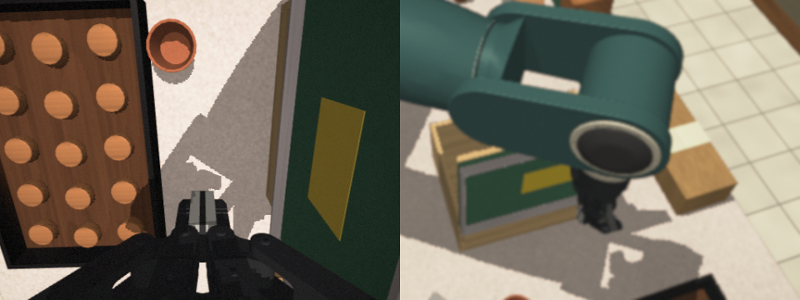

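s3 shows the finger hanging clear behind the open lid, with the green outer face and yellow patch to its right. I push towards +y.

Emit:
step_arm([
  [0,0.018,0.01,0,0],
  [0,0.036,0.012,0,0],
  [0,0.054,0.012,0,0],
  [0,0.072,0.012,0,0],
  [0,0.09,0.012,0,0],
])

```text
time_s: 21.9
eef_pos: [564.3, -304.2, 289.5]
eef_rot: [0.001, 0.015, 1.0, -0.001]
force: [2.9, -6.1, 16.0]
width: 0.2
gripper_force: 8.3
```

Emit:
step_arm([
  [0,0.015,0,0,0],
  [0,0.03,0,0,0],
  [0,0.045,0,0,0],
  [0,0.06,0,0,0],
  [0,0.075,0,0,0],
])

```text
time_s: 22.4
eef_pos: [564.0, -244.3, 288.5]
eef_rot: [0.0, 0.015, 1.0, -0.0]
force: [-0.2, -3.1, 1.2]
width: 0.2
gripper_force: 1.2
```

Emit:
step_arm([
  [0,0.014,-0.004,0,0],
  [0,0.03,-0.008,0,0],
  [0,0.044,-0.013,0,0],
  [0,0.06,-0.02,0,0],
  [0,0.072,-0.028,0,0],
])

```text
time_s: 22.9
eef_pos: [564.1, -186.4, 266.1]
eef_rot: [0.001, 0.015, 1.0, 0.0]
force: [0.2, 0.2, 6.2]
width: -0.2
gripper_force: 2.4
```

Emit:
step_arm([
  [0,0.011,-0.007,0,0],
  [0,0.021,-0.015,0,0],
  [0,0.031,-0.023,0,0],
  [0,0.04,-0.032,0,0],
  [0,0.049,-0.041,0,0],
])

```text
time_s: 23.4
eef_pos: [564.0, -148.0, 232.1]
eef_rot: [-0.0, 0.015, 1.0, 0.0]
force: [0.5, -0.3, 2.1]
width: 0.3
gripper_force: 1.0
```

Emit:
step_arm([
  [0,0.008,-0.01,0,0],
  [0,0.015,-0.02,0,0],
  [0,0.022,-0.031,0,0],
  [0,0.029,-0.042,0,0],
  [0,0.035,-0.053,0,0],
])

```text
time_s: 23.9
eef_pos: [563.9, -120.3, 189.5]
eef_rot: [-0.0, 0.015, 1.0, -0.0]
force: [1.2, -1.0, 1.4]
width: 0.1
gripper_force: 0.6
```

Emit:
step_arm([
  [0,0.004,-0.012,0,0],
  [0,0.008,-0.024,0,0],
  [0,0.012,-0.036,0,0],
  [0,0.015,-0.048,0,0],
  [0,0.017,-0.06,0,0],
])

```text
time_s: 24.4
eef_pos: [564.0, -106.8, 141.6]
eef_rot: [-0.0, 0.015, 1.0, -0.0]
force: [-0.2, -0.3, 1.6]
width: -0.1
gripper_force: 0.4
```

Emit:
step_arm([
  [0,0,-0.004,0,0],
  [0,0,-0.007,0,0],
  [0,0,-0.01,0,0],
  [0,0,-0.013,0,0],
  [0,0,-0.015,0,0],
])

```text
time_s: 24.9
eef_pos: [564.1, -107.1, 130.6]
eef_rot: [0.0, 0.015, 1.0, -0.0]
force: [-0.5, 0.6, 0.9]
width: -0.2
gripper_force: 0.4
```

Emit:
step_arm([
  [0,0,-0.001,0,0],
  [0,0,-0.002,0,0],
  [0,0,-0.003,0,0],
  [0,0,-0.004,0,0],
  [0,0,-0.004,0,0],
])

```text
time_s: 25.4
eef_pos: [564.2, -107.1, 129.8]
eef_rot: [0.001, 0.015, 1.0, -0.0]
force: [-12.6, 1.9, 23.3]
width: -0.1
gripper_force: 11.6
```

Shut: the finger stopped at z=129.8 against firm resistance. I lift off and look at the patch and the yellows.

Emit:
step_arm([
  [0,0,0.05,0,0],
  [-0.03,0.02,0.11,0,0],
  [-0.06,0.05,0.16,0,40],
  [-0.09,0.08,0.21,0,85],
  [-0.12,0.1,0.24,0,85],
])

```text
time_s: 25.9
eef_pos: [467.1, -26.3, 321.3]
eef_rot: [0.001, 0.015, 1.0, -0.0]
force: [0.0, 0.6, 0.6]
width: 43.8
gripper_force: 0.0
```

Emit:
step_arm([
  [-0.02,0.04,0.08,0,85],
  [-0.02,0.04,0.08,0,85],
  [-0.02,0.04,0.08,0,85],
  [-0.02,0.04,0.08,0,85],
  [-0.02,0.04,0.08,0,85],
])

```text
time_s: 26.4
eef_pos: [452.1, 4.7, 381.9]
eef_rot: [-0.001, 0.015, 1.0, -0.0]
force: [0.4, -0.6, -0.3]
width: 85.4
gripper_force: 0.0
```

Run:
```python
from h import *
f=report("w11","yellow",(30,130));show(f,"w11")
```

```text
tcp [452.1   4.6 381.9]
yellow [135. 234.] z 30 [ 610.9 -202.2] [118.1  81.2] long axis deg -1.6
yellow [135. 234.] z 130 [ 561.8 -159.8] [94.3 64.8] long axis deg -1.6
yellow [321. 227.] z 30 [605.5 100.7] [88.1 54.7] long axis deg -36.5
yellow [321. 227.] z 130 [557.5  82.1] [70.3 43.6] long axis deg -36.5
yellow [412. 203.] z 30 [565.8 243.5] [84.3 56.8] long axis deg -75.4
yellow [412. 203.] z 130 [525.8 196.1] [67.3 45.4] long axis deg -75.4
```

View pics/w11.png

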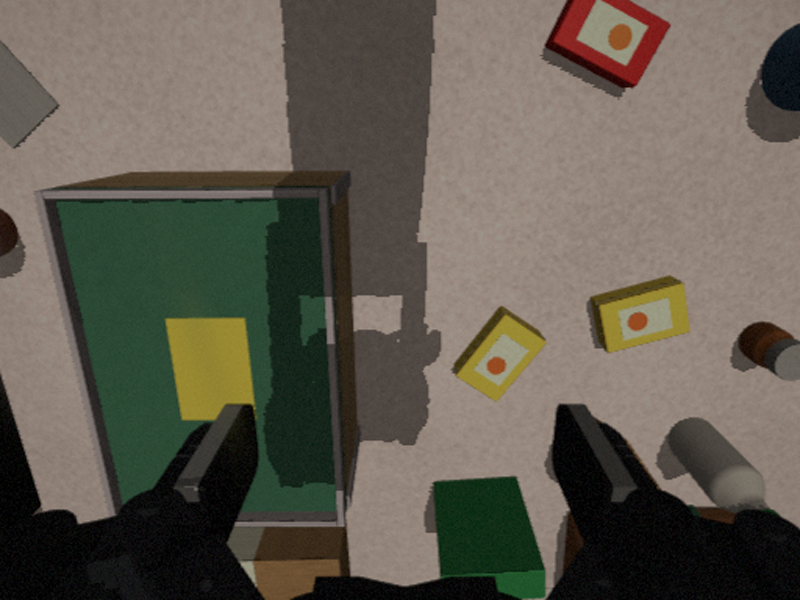

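w11 shows the lid shut. The yellow patch (210,368) measures 94x65 at z=130, so its height is right. The yellow tins are at (500,353) and (642,314). I go to the first.

Emit:
step_arm([
  [0.1,0.06,-0.16,-0.28,85],
  [0.1,0.06,-0.16,-0.28,85],
  [0.1,0.06,-0.16,-0.28,85],
  [0.1,0.06,-0.16,-0.28,85],
  [0.1,0.06,-0.16,-0.28,85],
])

```text
time_s: 26.95
eef_pos: [531.8, 52.9, 253.2]
eef_rot: [-0.002, 0.161, 0.987, -0.0]
force: [0.8, -0.1, 0.6]
width: 84.4
gripper_force: 0.0
```

Emit:
step_arm([
  [0.092,0.059,-0.16,-0.29,85],
  [0.092,0.059,-0.16,-0.29,85],
  [0.092,0.059,-0.16,-0.29,85],
  [0.092,0.059,-0.16,-0.29,85],
  [0.092,0.059,-0.16,-0.29,85],
])

```text
time_s: 27.45
eef_pos: [605.7, 99.7, 128.1]
eef_rot: [-0.0, 0.308, 0.951, -0.0]
force: [-0.5, -0.8, 0.2]
width: 85.2
gripper_force: 0.0
```

Run:
```python
from h import *
f=report("w12","yellow",(30,))
```

```text
tcp [605.9  99.6 129.7]
yellow [269. 234.] z 30 [638.9  86.3] [25.2 15.4] long axis deg 59.1
yellow [253. 159.] z 30 [588.8 114.5] [53.3 40.6] long axis deg 52.8
yellow [399.  39.] z 30 [566.5 243.2] [81.6 55.1] long axis deg -75.4
```

```bash
sed -i 's/(21,130,90),(34,255,255)/(19,130,35),(36,255,255)/' h.py
cat >> h.py <<'E'
def rects(name,col,z,amin=300):
    d=np.load(f"pics/{name}.npz");m=cv2.morphologyEx(masks(d['frame'])[col],cv2.MORPH_CLOSE,np.ones((5,5)))
    for b in blobs(m,amin):
        w=onz(d['K'],d['T'],cv2.convexHull(b)[:,0],z)[:,:2].astype(np.float32);c,s,a=cv2.minAreaRect(w)
        if s[0]<s[1]: a-=90;s=s[::-1]
        print(col,b.mean(0).round(),np.round(c,1),np.round(s,1),round(a,1))
E
python3 -c "
from h import *
rects('w12','yellow',30)"
```

```text
yellow [ 85. 283.] [587.4 -67.4] [46.9 45.3] -83.9
yellow [260. 188.] [605.4 101.4] [88.6 54.7] -36.5
yellow [397.  40.] [566.  240.8] [85.9 57.4] -75.4
```

Emit:
step_arm([
  [0.001,0.001,-0.06,0,85],
  [0.001,0.001,-0.1,0,85],
  [0.001,0.001,-0.13,0,85],
  [0.001,0.001,-0.144,0,85],
  [0.001,0.001,-0.144,0,85],
])

```text
time_s: 28.0
eef_pos: [606.5, 100.5, 13.3]
eef_rot: [0.0, 0.308, 0.951, 0.0]
force: [0.5, -0.3, 0.9]
width: 85.5
gripper_force: 0.0
```

Emit:
step_arm([
  [0,0,0,0,40],
  [0,0,0,0,40],
  [0,0,0,0,40],
  [0,0,0,0,40],
  [0,0,0,0,40],
])

```text
time_s: 28.5
eef_pos: [607.4, 101.0, 14.5]
eef_rot: [0.001, 0.308, 0.951, 0.001]
force: [-3.7, -0.8, 10.7]
width: 53.6
gripper_force: 63.3
```

Emit:
step_arm([
  [0,0,0,0,40],
  [0,0,0.06,0,40],
  [0,0,0.12,0,40],
  [0,0,0.18,0,40],
  [0,0,0.24,0,40],
])

```text
time_s: 29.0
eef_pos: [606.1, 101.0, 207.3]
eef_rot: [0.001, 0.308, 0.951, 0.0]
force: [0.4, 0.5, -1.3]
width: 53.4
gripper_force: 64.3
```

Emit:
step_arm([
  [-0.01,-0.055,0.05,0.13,40],
  [-0.02,-0.11,0.06,0.26,40],
  [-0.03,-0.17,0.06,0.38,40],
  [-0.04,-0.225,0.06,0.48,40],
  [-0.05,-0.26,0.06,0.55,40],
])

```text
time_s: 29.5
eef_pos: [565.7, -109.7, 253.4]
eef_rot: [0.001, 0.024, 1.0, -0.0]
force: [-0.1, -0.2, -1.2]
width: 53.1
gripper_force: 64.4
```

Emit:
step_arm([
  [-0.004,-0.065,0,0.02,40],
  [-0.004,-0.065,0,0.02,40],
  [-0.004,-0.065,0,0.02,40],
  [-0.004,-0.065,0,0.02,40],
  [-0.004,-0.065,0,0.02,40],
])

```text
time_s: 30.0
eef_pos: [563.4, -158.0, 252.4]
eef_rot: [0.0, 0.014, 1.0, 0.0]
force: [0.5, 0.1, -1.9]
width: 53.4
gripper_force: 64.4
```

Run:
```python
from h import *
f,K,T=snap("w13");rects("w13","yellow",130);print();
from rig import env
z=env.sense()['eef_pos'];print(z);rects("w13","yellow",z[2]+15)
```

```text
yellow [259. 240.] [ 629.7 -159.5] [230.6 114.7] -1.7

[ 563.40213545 -157.91859779  252.37992967]
yellow [259. 240.] [ 551.7 -156.9] [111.7  55.6] -1.7
```

Run:
```python
from h import *
d=np.load("pics/w13.npz");K,T=d['K'],d['T'];m=masks(d['frame'])['yellow']
for r in range(100,384,8):
    c=np.where(m[r,120:400])[0]
    if len(c)>5:
        a=(c.min()+120,r),(c.max()+121,r)
        print(r,a[0][0],a[1][0],onz(K,T,a,130)[:,:2].round(1).tolist(),onz(K,T,a,267)[:,:2].round(1).tolist())
r=np.where(m[:,240:280].sum(1)>10)[0];print(r.min(),r.max())
print(onz(K,T,[(260,r.min())],130).round(1),onz(K,T,[(260,r.max()+1)],267).round(1))
```

```text
124 216 299 [[514.2, -189.4], [516.2, -124.3]] [[495.8, -171.4], [496.7, -139.8]]
132 216 298 [[520.5, -189.8], [522.4, -125.0]] [[498.8, -171.6], [499.8, -140.2]]
140 217 298 [[526.8, -189.5], [528.8, -125.0]] [[501.9, -171.5], [502.9, -140.1]]
148 217 298 [[533.3, -190.0], [535.2, -124.9]] [[505.1, -171.7], [506.0, -140.1]]
156 217 298 [[539.8, -190.4], [541.8, -124.9]] [[508.2, -171.9], [509.2, -140.1]]
164 217 297 [[546.5, -190.9], [548.5, -125.6]] [[511.5, -172.2], [512.4, -140.5]]
172 203 316 [[552.9, -202.9], [555.7, -110.0]] [[514.6, -178.0], [516.0, -132.8]]
180 198 321 [[559.7, -207.6], [562.7, -105.7]] [[517.9, -180.3], [519.4, -130.7]]
188 194 325 [[566.5, -211.6], [569.8, -102.1]] [[521.2, -182.2], [522.8, -129.0]]
196 192 327 [[573.6, -214.0], [577.0, -100.2]] [[524.6, -183.4], [526.3, -128.1]]
204 193 327 [[580.8, -213.8], [584.3, -99.9]] [[528.2, -183.3], [529.8, -127.9]]
212 193 326 [[588.2, -214.5], [591.6, -100.5]] [[531.7, -183.6], [533.4, -128.2]]
220 194 325 [[595.7, -214.3], [599.1, -101.1]] [[535.4, -183.6], [537.0, -128.5]]
228 194 325 [[603.3, -215.1], [606.
[... 634 characters left out ...]
[669.3, -216.6], [672.7, -104.2]] [[571.2, -184.6], [572.8, -130.0]]
300 200 319 [[678.3, -216.4], [681.6, -103.9]] [[575.5, -184.6], [577.1, -129.9]]
308 200 318 [[687.4, -217.2], [690.7, -104.6]] [[579.9, -185.0], [581.6, -130.2]]
316 200 318 [[696.6, -218.0], [700.0, -104.4]] [[584.4, -185.4], [586.1, -130.1]]
324 201 317 [[706.1, -217.9], [709.5, -105.1]] [[589.0, -185.3], [590.7, -130.5]]
332 201 317 [[715.7, -218.7], [719.1, -104.8]] [[593.7, -185.7], [595.4, -130.3]]
340 202 317 [[725.6, -218.6], [729.0, -104.5]] [[598.5, -185.6], [600.2, -130.2]]
348 202 316 [[735.6, -219.5], [739.0, -105.3]] [[603.4, -186.1], [605.0, -130.6]]
123 375
[[ 514.5 -154.9  130. ]] [[ 622.1 -158.3  267. ]]
```

Emit:
step_arm([
  [-0.002,-0.001,-0.05,0,40],
  [-0.002,-0.001,-0.09,0,40],
  [-0.002,-0.001,-0.115,0,40],
  [-0.002,-0.001,-0.127,0,40],
  [-0.002,-0.001,-0.132,0,40],
])

```text
time_s: 30.55
eef_pos: [561.6, -159.2, 146.0]
eef_rot: [-0.0, 0.015, 1.0, 0.0]
force: [0.3, 0.1, -0.8]
width: 53.5
gripper_force: 64.4
```

Emit:
step_arm([
  [0,0,0,0,40],
  [0,0,-0.001,0,40],
  [0,0,-0.002,0,40],
  [0,0,-0.003,0,40],
  [0,0,-0.003,0,40],
])

```text
time_s: 31.05
eef_pos: [561.8, -159.9, 144.6]
eef_rot: [0.0, 0.015, 1.0, -0.0]
force: [1.6, 0.2, 1.5]
width: 53.4
gripper_force: 64.5
```

Emit:
step_arm([
  [0,0,0,0,55],
  [0,0,0,0,62],
  [0,0,0,0,70],
  [0,0,0,0,80],
  [0,0,0,0,80],
])

```text
time_s: 31.55
eef_pos: [561.6, -159.8, 144.1]
eef_rot: [-0.0, 0.015, 1.0, 0.0]
force: [0.7, 0.5, 0.1]
width: 79.7
gripper_force: 0.0
```

Emit:
step_arm([
  [0,0,0.03,0,80],
  [0,0,0.08,0,85],
  [0,0,0.13,0,85],
  [0,0,0.19,0,85],
  [0,0,0.24,0,85],
])

```text
time_s: 32.05
eef_pos: [561.4, -159.7, 338.8]
eef_rot: [0.001, 0.015, 1.0, -0.0]
force: [0.8, 0.0, -0.2]
width: 84.9
gripper_force: 0.0
```

Emit:
step_arm([
  [-0.05,0.06,0.02,0,85],
  [-0.05,0.06,0.02,0,85],
  [-0.05,0.06,0.02,0,85],
  [-0.05,0.06,0.02,0,85],
  [-0.05,0.06,0.02,0,85],
])

```text
time_s: 32.55
eef_pos: [521.9, -112.3, 351.1]
eef_rot: [-0.001, 0.015, 1.0, 0.0]
force: [-0.6, -0.5, 0.8]
width: 85.0
gripper_force: 0.0
```

Run:
```python
from h import *
f,K,T=snap("w14");rects("w14","yellow",160);print();rects("w14","yellow",30);
```

```text
yellow [218. 192.] [ 557.  -155.9] [96.8 61.5] -1.9
yellow [491. 164.] [532.2 126.1] [46.  42.9] 14.5

yellow [218. 192.] [ 603.4 -174.2] [134.3  85.4] -1.9
yellow [491. 164.] [569.  217.1] [63.9 59.5] 14.5
```

Emit:
step_arm([
  [0.025,0.24,-0.08,-0.66,85],
  [0.025,0.24,-0.08,-0.66,85],
  [0.025,0.24,-0.08,-0.66,85],
  [0.025,0.24,-0.08,-0.66,85],
  [0.025,0.24,-0.08,-0.66,85],
])

```text
time_s: 33.1
eef_pos: [541.6, 82.8, 285.7]
eef_rot: [-0.001, 0.355, 0.935, -0.0]
force: [0.2, -0.8, 0.2]
width: 84.9
gripper_force: 0.0
```

Emit:
step_arm([
  [0.03,0.203,-0.19,-0.568,85],
  [0.03,0.203,-0.19,-0.568,85],
  [0.03,0.203,-0.19,-0.568,85],
  [0.03,0.203,-0.19,-0.568,85],
  [0.03,0.203,-0.19,-0.568,85],
])

```text
time_s: 33.6
eef_pos: [564.8, 244.3, 131.7]
eef_rot: [-0.001, 0.613, 0.79, -0.002]
force: [0.2, 1.0, -0.1]
width: 84.9
gripper_force: 0.0
```

Run:
```python
from h import *
from rig import env
f,K,T=snap("w15");rects("w15","yellow",30);s=env.sense();print(s['eef_pos'],s['eef_rot'])
```

```text
yellow [262. 186.] [565.9 246.9] [87.8 54.5] -75.6
[564.56913748 245.13542781 130.26825133] [-0.00187493  0.61024029  0.79221032 -0.0024673 ]
```

Emit:
step_arm([
  [0.002,0.001,-0.06,0,85],
  [0.002,0.001,-0.1,0,85],
  [0.002,0.001,-0.13,0,85],
  [0.002,0.001,-0.145,0,85],
  [0.002,0.001,-0.145,0,85],
])

```text
time_s: 34.15
eef_pos: [567.1, 242.6, 19.1]
eef_rot: [-0.0, 0.611, 0.792, -0.001]
force: [-0.9, 0.6, 0.4]
width: 85.0
gripper_force: 0.0
```

Emit:
step_arm([
  [0,0,0,0,40],
  [0,0,0,0,40],
  [0,0,0,0,40],
  [0,0,0,0,40],
  [0,0,0,0,40],
])

```text
time_s: 34.65
eef_pos: [568.2, 243.6, 22.4]
eef_rot: [0.001, 0.611, 0.791, 0.001]
force: [-0.8, -1.7, 8.9]
width: 52.9
gripper_force: 61.9
```

Emit:
step_arm([
  [0,0,0,0,40],
  [0,0,0.06,0,40],
  [0,0,0.12,0,40],
  [0,0,0.18,0,40],
  [0,0,0.24,0,40],
])

```text
time_s: 35.15
eef_pos: [566.9, 243.3, 215.4]
eef_rot: [0.0, 0.611, 0.791, 0.001]
force: [-0.4, 0.2, -1.1]
width: 52.2
gripper_force: 63.7
```

The grip is shallow (TCP 22 instead of 14), so I set the tin down and regrip lower.

Emit:
step_arm([
  [0,0,-0.06,0,40],
  [0,0,-0.12,0,40],
  [0,0,-0.18,0,40],
  [0,0,-0.225,0,40],
  [0,0,-0.24,0,40],
])

```text
time_s: 35.65
eef_pos: [566.1, 243.0, 19.9]
eef_rot: [-0.001, 0.611, 0.791, -0.001]
force: [-40.6, -15.2, 94.7]
width: 52.3
gripper_force: 87.4
```

Emit:
step_arm([
  [0,0,-0.001,0,40],
  [0,0,-0.001,0,55],
  [0,0,-0.001,0,65],
  [0,0,-0.005,0,70],
  [0,0,-0.01,0,70],
])

```text
time_s: 36.15
eef_pos: [567.5, 243.5, 12.4]
eef_rot: [0.0, 0.611, 0.791, 0.0]
force: [-0.6, 1.0, 0.6]
width: 70.0
gripper_force: 0.0
```

Emit:
step_arm([
  [0,0,0,0,70],
  [0,0,0,0,40],
  [0,0,0,0,40],
  [0,0,0,0,40],
  [0,0,0,0,40],
])

```text
time_s: 36.65
eef_pos: [567.4, 243.4, 12.3]
eef_rot: [0.0, 0.612, 0.791, 0.0]
force: [0.1, -1.0, 3.3]
width: 52.9
gripper_force: 63.9
```

Emit:
step_arm([
  [0,0,0,0,40],
  [0,0,0.06,0,40],
  [0,0,0.12,0,40],
  [0,0,0.18,0,40],
  [0,0,0.24,0,40],
])

```text
time_s: 37.15
eef_pos: [566.7, 243.2, 205.8]
eef_rot: [-0.0, 0.612, 0.791, -0.0]
force: [0.6, -0.7, -1.2]
width: 53.3
gripper_force: 64.1
```

Emit:
step_arm([
  [0,-0.05,0.06,0.13,40],
  [0,-0.1,0.1,0.27,40],
  [0,-0.15,0.1,0.4,40],
  [0,-0.2,0.1,0.54,40],
  [0,-0.25,0.1,0.65,40],
])

```text
time_s: 37.65
eef_pos: [566.9, 41.7, 284.3]
eef_rot: [0.0, 0.31, 0.951, 0.0]
force: [0.2, -0.2, -0.5]
width: 53.9
gripper_force: 64.1
```

Emit:
step_arm([
  [-0.002,-0.06,0,0.13,40],
  [-0.004,-0.12,0,0.27,40],
  [-0.005,-0.17,0,0.4,40],
  [-0.005,-0.22,0,0.54,40],
  [-0.005,-0.245,0,0.58,40],
])

```text
time_s: 38.15
eef_pos: [562.7, -155.4, 283.6]
eef_rot: [-0.0, 0.012, 1.0, -0.0]
force: [0.5, 1.0, -1.2]
width: 53.7
gripper_force: 64.2
```

Emit:
step_arm([
  [0,0,0,0,40],
  [0,0,0,0,40],
  [0,0,0,0,40],
  [0,0,0,0,40],
  [0,0,0,0,40],
])

```text
time_s: 38.65
eef_pos: [563.3, -151.8, 284.2]
eef_rot: [0.0, 0.014, 1.0, -0.0]
force: [0.1, 0.0, -1.6]
width: 53.7
gripper_force: 64.2
```

Run:
```python
from h import *
from rig import env
f,K,T=snap("w16");s=env.sense();z=s['eef_pos'][2];print(s['eef_pos'],s['eef_rot'],s['width']);m=masks(f)['yellow']
for r in range(80,384,10):
    c=np.where(m[r,120:400])[0]
    if len(c)>5:
        a=(c.min()+120,r),(c.max()+121,r)
        print(r,a[0][0],a[1][0],*[onz(K,T,a,q)[:,:2].round(1).tolist() for q in (130,160,z+17.5)])
```

```text
[ 563.28257289 -151.96923553  284.17650199] [ 6.25979974e-05  1.35913390e-02  9.99907631e-01 -9.82867139e-06] 53.54503680638826
80 223 295 [[482.0, -179.0], [483.7, -118.4]] [[481.6, -175.9], [483.2, -121.4]] [[479.9, -161.4], [480.6, -135.7]]
90 223 295 [[490.0, -179.5], [491.8, -118.4]] [[488.8, -176.4], [490.4, -121.4]] [[483.3, -161.7], [484.0, -135.7]]
100 223 295 [[498.2, -180.0], [500.0, -118.3]] [[496.2, -176.9], [497.8, -121.3]] [[486.8, -161.9], [487.5, -135.7]]
110 223 294 [[506.6, -180.6], [508.4, -119.1]] [[503.7, -177.4], [505.3, -122.1]] [[490.3, -162.1], [491.1, -136.0]]
120 213 294 [[514.9, -189.9], [516.9, -119.1]] [[511.2, -185.7], [513.0, -122.0]] [[493.8, -166.1], [494.7, -136.0]]
130 214 293 [[523.6, -189.6], [525.6, -119.9]] [[519.0, -185.5], [520.8, -122.8]] [[497.5, -165.9], [498.4, -136.4]]
140 214 293 [[532.4, -190.3], [534.5, -119.9]] [[527.0, -186.1], [528.8, -122.7]] [[501.3, -166.2], [502.1, -136.3]]
150 215 293 [[541.5, -190.0], [543.5, -119.8]] [[535.2, -185.9], [537.0, -122.7]] [[505.1, -166.1], [506.0, -136.3]]
160 215 292 [[550.7, -190.7], [552.7, 
[... 1449 characters left out ...]
, -123.6]]
300 199 320 [[702.0, -218.5], [705.6, -90.5]] [[679.5, -211.5], [682.7, -96.3]] [[573.2, -178.2], [574.8, -123.9]]
310 199 319 [[714.7, -219.6], [718.3, -91.2]] [[690.9, -212.5], [694.2, -96.9]] [[578.7, -178.7], [580.2, -124.2]]
320 199 319 [[727.8, -220.8], [731.4, -90.8]] [[702.7, -213.5], [706.0, -96.6]] [[584.2, -179.2], [585.7, -124.0]]
330 200 318 [[741.2, -220.8], [744.8, -91.5]] [[714.8, -213.6], [718.0, -97.2]] [[589.9, -179.2], [591.4, -124.3]]
340 201 317 [[754.9, -220.9], [758.5, -92.2]] [[727.1, -213.6], [730.4, -97.8]] [[595.7, -179.2], [597.3, -124.6]]
350 202 317 [[769.0, -221.0], [772.6, -91.8]] [[739.8, -213.7], [743.0, -97.5]] [[601.7, -179.3], [603.2, -124.4]]
```

Run:
```python
from h import *
show(np.load("pics/w16.npz")['frame'],"w16")
```

```text
(no output)
```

View pics/w16.png

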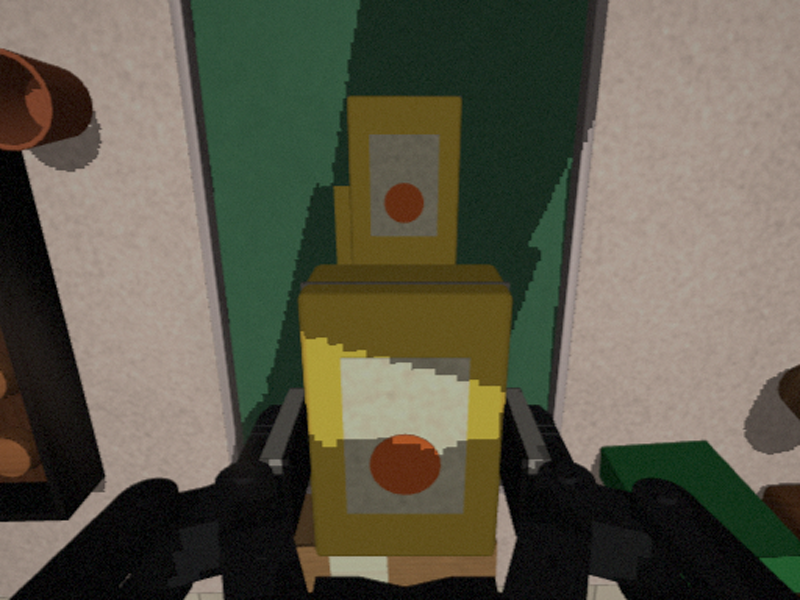

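w16 shows that the first yellow tin has been knocked. It now lies at (404,180), about 50 mm towards -x off the patch, still straight. The second tin is well held. I set it down on the free +x end of the lid, then put the first one right.

Emit:
step_arm([
  [0.05,-0.005,0,0,40],
  [0.11,-0.009,-0.02,0,40],
  [0.11,-0.009,-0.07,0,40],
  [0.11,-0.009,-0.12,0,40],
  [0.11,-0.009,-0.15,0,40],
])

```text
time_s: 39.2
eef_pos: [650.6, -159.1, 160.1]
eef_rot: [-0.002, 0.014, 1.0, 0.0]
force: [0.0, -0.3, -1.0]
width: 53.1
gripper_force: 64.1
```

Emit:
step_arm([
  [0,0,-0.012,0,40],
  [0,0,-0.022,0,40],
  [0,0,-0.022,0,40],
  [0,0,-0.022,0,40],
  [0,0,-0.022,0,40],
])

```text
time_s: 39.7
eef_pos: [651.7, -159.9, 148.1]
eef_rot: [0.001, 0.014, 1.0, -0.0]
force: [0.8, -0.1, -1.1]
width: 53.3
gripper_force: 64.1
```

Emit:
step_arm([
  [0,0,-0.002,0,40],
  [0,0,-0.004,0,40],
  [0,0,-0.005,0,40],
  [0,0,-0.006,0,40],
  [0,0,-0.006,0,40],
])

```text
time_s: 40.2
eef_pos: [651.3, -159.8, 142.3]
eef_rot: [0.0, 0.014, 1.0, -0.0]
force: [-2.4, 1.6, 5.3]
width: 53.2
gripper_force: 64.8
```

Contact. I release, rise, and go above the displaced tin.

Emit:
step_arm([
  [0,0,0,0,55],
  [0,0,0,0,62],
  [0,0,0,0,70],
  [0,0,0,0,80],
  [0,0,0,0,80],
])

```text
time_s: 40.7
eef_pos: [651.2, -159.8, 141.6]
eef_rot: [-0.0, 0.014, 1.0, 0.0]
force: [0.5, -0.1, 0.5]
width: 79.7
gripper_force: 0.0
```

Emit:
step_arm([
  [0,0,0.03,0,80],
  [0,0,0.08,0,85],
  [0,0,0.13,0,85],
  [0,0,0.13,0,85],
  [0,0,0.13,0,85],
])

```text
time_s: 41.2
eef_pos: [651.5, -159.9, 246.6]
eef_rot: [0.001, 0.014, 1.0, -0.0]
force: [-0.3, -0.8, -0.7]
width: 85.3
gripper_force: 0.0
```

Emit:
step_arm([
  [-0.06,0.004,0.03,0,85],
  [-0.12,0.008,0.03,0,85],
  [-0.175,0.012,0.03,0,85],
  [-0.175,0.012,0.03,0,85],
  [-0.175,0.012,0.03,0,85],
])

```text
time_s: 41.7
eef_pos: [510.7, -150.1, 269.1]
eef_rot: [-0.0, 0.014, 1.0, 0.0]
force: [0.2, -0.0, -1.0]
width: 85.3
gripper_force: 0.0
```

```bash
cat >> h.py <<'E'
def prof(name,zs,r0=20,r1=384,st=12,lo=120,hi=400):
    from rig import env
    f,K,T=snap(name);s=env.sense();print(np.round(s['eef_pos'],1),np.round(s['eef_rot'],3),round(s['width'],1))
    m=masks(f)['yellow'];cc=m[:,240:280].sum(1)>255*12
    e=np.where(np.diff(cc.astype(int)))[0]+1;print('row edges',[(int(r),*[float(onz(K,T,[(260,r)],z)[0,0].round(1)) for z in zs]) for r in e])
    for r in range(r0,r1,st):
        c=np.where(m[r,lo:hi])[0]
        if len(c)>5:
            a=(c.min()+lo,r),(c.max()+1+lo,r);print(r,a[0][0],a[1][0],*[onz(K,T,a,z)[:,:2].round(1).tolist() for z in zs])
E
python3 -c "
from h import *
prof('w17',(130,160))"
```

```text
[ 511.4 -150.2  269. ] [-0.     0.014  1.     0.   ] 85.0
row edges [(130, 469.8, 465.1), (133, 472.3, 467.3), (134, 473.1, 468.1), (159, 494.7, 487.3), (219, 551.1, 537.8), (287, 624.4, 603.3), (288, 625.6, 604.4), (310, 651.9, 627.9), (354, 708.8, 678.8), (367, 726.9, 695.0)]
140 222 295 [[477.2, -179.6], [479.1, -117.9]] [[471.8, -176.2], [473.4, -120.9]]
152 223 295 [[487.6, -179.5], [489.4, -117.8]] [[481.0, -176.0], [482.7, -120.9]]
164 223 294 [[498.1, -180.2], [500.0, -118.6]] [[490.5, -176.6], [492.1, -121.6]]
176 223 293 [[509.0, -180.9], [510.8, -119.5]] [[500.1, -177.2], [501.8, -122.3]]
188 214 293 [[519.8, -189.6], [521.9, -119.4]] [[509.9, -185.0], [511.7, -122.3]]
200 215 293 [[531.2, -189.5], [533.3, -119.4]] [[520.0, -185.0], [521.9, -122.3]]
212 215 292 [[542.9, -190.4], [545.0, -120.2]] [[530.5, -185.7], [532.3, -123.0]]
224 216 292 [[554.9, -190.3], [557.0, -120.2]] [[541.2, -185.7], [543.1, -123.0]]
236 216 291 [[567.2, -191.2], [569.2, -121.1]] [[552.2, -186.5], [554.0, -123.8]]
248 217 285 [[579.8, -191.2], [581.7, -126.8]] [[563.5, -186.5], [565.2, -128.9]]
260 218 285 [[592.7, -191.1], [594.6, -126.8]] [[575.1, -186.4], [576.8, -128.9]]
272 218 285 [[606.0, -192.1], [608.0, -126.9]] [[586.9, -187.3], [588.7, -129.0]]
284 224 283 [[619.9, -187.1], [621.6, -128.9]] [[599.3, -182.8], [600.8, -130.8]]
296 222 284 [[633.8, -190.0], [635.7, -128.0]] [[611.8, -185.4], [613.4, -130.0]]
308 223 284 [[648.3, -189.9], [650.1, -128.1]] [[624.7, -185.4], [626.4, -130.1]]
320 223 283 [[663.2, -190.9], [665.0, -129.2]] [[638.0, -186.2], [639.6, -131.0]]
332 224 283 [[678.5, -190.8], [680.3, -129.3]] [[651.7, -186.2], [653.3, -131.1]]
344 224 282 [[694.2, -191.9], [696.0, -130.4]] [[665.8, -187.1], [667.4, -132.2]]
356 225 282 [[710.4, -191.8], [712.2, -130.6]] [[680.3, -187.0], [681.9, -132.3]]
```

Emit:
step_arm([
  [0,0,-0.05,0,85],
  [0,0,-0.1,0,85],
  [0,0,-0.14,0,85],
  [0,0,-0.156,0,85],
  [0,0,-0.156,0,85],
])

```text
time_s: 42.25
eef_pos: [511.1, -150.0, 142.9]
eef_rot: [-0.002, 0.014, 1.0, 0.001]
force: [0.7, -0.3, 1.0]
width: 84.6
gripper_force: 0.0
```

Emit:
step_arm([
  [0,0,0,0,70],
  [0,0,0,0,40],
  [0,0,0,0,40],
  [0,0,0,0,40],
  [0,0,0,0,40],
])

```text
time_s: 42.75
eef_pos: [512.1, -150.4, 147.2]
eef_rot: [0.002, 0.014, 1.0, -0.0]
force: [-0.2, -0.3, 6.5]
width: 53.1
gripper_force: 63.6
```

Emit:
step_arm([
  [0,0,0.02,0,40],
  [0,0,0.05,0,40],
  [0.03,-0.005,0.06,0,40],
  [0.06,-0.01,0.06,0,40],
  [0.06,-0.01,0.06,0,40],
])

```text
time_s: 43.25
eef_pos: [561.2, -158.6, 194.6]
eef_rot: [0.001, 0.014, 1.0, -0.0]
force: [-0.5, -0.5, -0.9]
width: 53.6
gripper_force: 63.3
```

```bash
python3 -c "
from h import *
prof('w18',(130,160,206),st=14)"
```

```text
[ 560.  -158.3  194.2] [ 0.     0.014  1.    -0.   ] 53.2
row edges [(140, 515.0, 509.4, 500.8), (176, 538.4, 529.4, 515.7), (178, 539.8, 530.6, 516.5), (223, 571.7, 557.9, 536.8), (321, 653.2, 627.8, 588.7), (347, 678.2, 649.1, 604.5)]
146 206 310 [[517.8, -189.8], [519.7, -124.5]] [[511.8, -184.8], [513.4, -128.9]] [[502.6, -177.1], [503.8, -135.7]]
160 207 309 [[526.8, -189.9], [528.7, -125.0]] [[519.5, -184.9], [521.1, -129.3]] [[508.3, -177.2], [509.5, -136.0]]
174 200 319 [[536.0, -195.1], [538.2, -118.4]] [[527.3, -189.4], [529.2, -123.6]] [[514.1, -180.6], [515.5, -131.7]]
188 193 326 [[545.3, -200.5], [547.9, -113.5]] [[535.4, -194.0], [537.5, -119.5]] [[520.1, -184.0], [521.7, -128.7]]
202 194 325 [[555.2, -200.8], [557.7, -113.8]] [[543.8, -194.2], [545.9, -119.7]] [[526.3, -184.2], [527.9, -128.8]]
216 195 324 [[565.3, -201.1], [567.8, -114.1]] [[552.4, -194.5], [554.6, -120.0]] [[532.7, -184.3], [534.3, -129.0]]
230 196 323 [[575.7, -201.3], [578.2, -114.4]] [[561.4, -194.7], [563.5, -120.3]] [[539.4, -184.5], [541.0, -129.3]]
244 197 322 [[586.4, -201.6], [588.9, -114.8
[... 308 characters left out ...]
86 200 319 [[620.8, -202.5], [623.2, -115.8]] [[599.9, -195.7], [602.1, -121.5]] [[568.0, -185.3], [569.6, -130.1]]
300 200 319 [[632.9, -203.6], [635.4, -115.5]] [[610.4, -196.6], [612.5, -121.2]] [[575.7, -185.9], [577.3, -129.9]]
314 202 317 [[645.6, -203.2], [648.0, -116.6]] [[621.2, -196.3], [623.3, -122.1]] [[583.8, -185.7], [585.3, -130.6]]
328 202 316 [[658.6, -204.3], [661.0, -117.0]] [[632.3, -197.2], [634.4, -122.5]] [[592.0, -186.4], [593.6, -130.9]]
342 203 315 [[672.0, -204.7], [674.5, -117.4]] [[643.8, -197.5], [646.0, -122.8]] [[600.6, -186.6], [602.2, -131.1]]
356 221 302 [[686.4, -191.6], [688.2, -127.3]] [[656.1, -186.3], [657.7, -131.3]] [[609.7, -178.3], [610.9, -137.5]]
```

Emit:
step_arm([
  [-0.002,-0.001,-0.02,0,40],
  [-0.002,-0.001,-0.04,0,40],
  [-0.002,-0.001,-0.054,0,40],
  [-0.002,-0.001,-0.057,0,40],
  [-0.002,-0.001,-0.057,0,40],
])

```text
time_s: 43.8
eef_pos: [557.0, -158.9, 146.5]
eef_rot: [-0.0, 0.014, 1.0, 0.0]
force: [0.5, 0.2, -0.6]
width: 53.3
gripper_force: 65.9
```

Emit:
step_arm([
  [0,0,-0.001,0,40],
  [0,0,-0.002,0,40],
  [0,0,-0.003,0,40],
  [0,0,-0.003,0,40],
  [0,0,-0.003,0,40],
])

```text
time_s: 44.3
eef_pos: [557.5, -159.0, 146.3]
eef_rot: [0.0, 0.014, 1.0, -0.0]
force: [-7.9, 2.8, 16.9]
width: 53.3
gripper_force: 67.8
```

Emit:
step_arm([
  [0,0,0,0,55],
  [0,0,0,0,62],
  [0,0,0,0,70],
  [0,0,0,0,80],
  [0,0,0,0,80],
])

```text
time_s: 44.8
eef_pos: [557.5, -159.0, 144.7]
eef_rot: [-0.0, 0.014, 1.0, 0.0]
force: [-0.1, 0.1, 1.2]
width: 80.0
gripper_force: 0.0
```

Emit:
step_arm([
  [0,0,0.03,0,80],
  [0,0,0.07,0,85],
  [0.04,0,0.12,0,85],
  [0.09,0,0.12,0,85],
  [0.115,0,0.12,0,85],
])

```text
time_s: 45.3
eef_pos: [652.0, -159.0, 242.0]
eef_rot: [0.001, 0.014, 1.0, -0.0]
force: [1.0, 0.1, -1.5]
width: 85.2
gripper_force: 0.0
```

Emit:
step_arm([
  [0,0,0,0,85],
  [0,0,0,0,85],
  [0,0,0,0,85],
  [0,0,0,0,85],
  [0,0,0,0,85],
])

```text
time_s: 45.8
eef_pos: [649.2, -159.1, 241.3]
eef_rot: [0.0, 0.014, 1.0, -0.0]
force: [-0.0, -0.4, -0.1]
width: 85.1
gripper_force: 0.0
```

```bash
python3 -c "
from h import *
prof('w19',(130,160),st=14)"
```

```text
[ 649.3 -159.1  241.3] [ 0.     0.014  1.    -0.   ] 85.0
row edges [(17, 527.4, 531.8), (104, 584.9, 582.5), (141, 612.4, 606.7), (142, 613.1, 607.4), (170, 635.3, 627.0), (236, 692.9, 677.8), (255, 711.1, 693.8)]
20 208 303 [[528.2, -189.5], [530.2, -124.7]] [[532.4, -185.5], [534.1, -128.3]]
34 209 302 [[536.9, -189.5], [538.8, -125.2]] [[540.1, -185.5], [541.8, -128.8]]
48 209 302 [[545.8, -190.2], [547.8, -125.1]] [[548.0, -186.1], [549.7, -128.7]]
62 210 301 [[555.0, -190.2], [556.9, -125.7]] [[556.1, -186.1], [557.7, -129.2]]
76 210 301 [[564.4, -190.9], [566.3, -125.6]] [[564.3, -186.8], [566.0, -129.1]]
90 211 300 [[574.0, -191.0], [575.9, -126.2]] [[572.8, -186.8], [574.5, -129.7]]
104 212 300 [[583.9, -191.0], [585.8, -126.1]] [[581.6, -186.8], [583.3, -129.6]]
118 212 300 [[594.0, -191.7], [596.0, -126.0]] [[590.5, -187.5], [592.2, -129.5]]
132 213 299 [[604.5, -191.8], [606.4, -126.7]] [[599.7, -187.5], [601.4, -130.1]]
146 218 299 [[615.3, -188.7], [617.1, -126.6]] [[609.3, -184.8], [610.9, -130.0]]
160 218 298 [[626.3, -189.5], [628.1, -127.2]] [[619.0, -185.5], [620.6, -130.6]]
174 219 298 [[637.6, -189.5], [639.5, -127.1]] [[629.0, -185.5], [630.6, -130.5]]
188 220 297 [[649.3, -189.5], [651.1, -127.8]] [[639.3, -185.5], [640.9, -131.1]]
202 220 297 [[661.3, -190.3], [663.1, -127.7]] [[649.9, -186.2], [651.5, -131.0]]
216 221 296 [[673.7, -190.3], [675.5, -128.5]] [[660.8, -186.3], [662.4, -131.7]]
230 221 296 [[686.4, -191.2], [688.3, -128.4]] [[672.0, -187.0], [673.7, -131.6]]
244 222 295 [[699.6, -191.2], [701.4, -129.1]] [[683.6, -187.0], [685.3, -132.3]]
```

Emit:
step_arm([
  [0.002,0,-0.04,0,85],
  [0.002,0,-0.08,0,85],
  [0.002,0,-0.11,0,85],
  [0.002,0,-0.121,0,85],
  [0.002,0,-0.121,0,85],
])

```text
time_s: 46.35
eef_pos: [650.8, -158.9, 143.3]
eef_rot: [-0.001, 0.014, 1.0, 0.0]
force: [-0.3, 0.6, 0.3]
width: 84.6
gripper_force: 0.0
```

Emit:
step_arm([
  [0,0,0,0,70],
  [0,0,0,0,40],
  [0,0,0,0,40],
  [0,0,0,0,40],
  [0,0,0,0,40],
])

```text
time_s: 46.85
eef_pos: [651.9, -159.2, 146.4]
eef_rot: [0.001, 0.014, 1.0, -0.0]
force: [-2.0, -0.0, 7.3]
width: 53.6
gripper_force: 63.7
```

Emit:
step_arm([
  [0,0,0.03,0,40],
  [0,0,0.08,0,40],
  [0,0,0.12,0,40],
  [-0.05,0,0.12,0,40],
  [-0.1,0,0.12,0,40],
])

```text
time_s: 47.35
eef_pos: [570.9, -159.0, 241.6]
eef_rot: [0.001, 0.014, 1.0, -0.0]
force: [-0.2, -0.5, -0.6]
width: 53.2
gripper_force: 63.4
```

Emit:
step_arm([
  [-0.013,0,0,0,40],
  [-0.013,0,0,0,40],
  [-0.013,0,0,0,40],
  [-0.013,0,0,0,40],
  [-0.013,0,0,0,40],
])

```text
time_s: 47.85
eef_pos: [561.5, -158.9, 239.7]
eef_rot: [-0.0, 0.014, 1.0, 0.0]
force: [0.7, 0.4, -0.6]
width: 53.1
gripper_force: 63.4
```

```bash
python3 -c "
from h import *
prof('w20',(130,160,255),st=14)"
```

```text
[ 561.4 -158.9  239.7] [-0.     0.014  1.     0.   ] 53.2
row edges [(128, 514.4, 510.0, 495.8), (133, 518.2, 513.3, 497.7), (134, 518.9, 513.9, 498.1), (161, 539.8, 532.4, 508.7), (167, 544.6, 536.6, 511.1), (177, 552.8, 543.8, 515.3), (178, 553.6, 544.5, 515.7), (224, 593.3, 579.5, 535.8), (322, 692.5, 667.0, 586.2), (348, 722.8, 693.7, 601.6)]
132 216 302 [[516.5, -189.2], [518.4, -124.4]] [[511.8, -185.2], [513.4, -128.1]] [[496.8, -172.6], [497.8, -139.8]]
146 216 301 [[527.1, -189.9], [529.0, -125.1]] [[521.1, -185.9], [522.8, -128.7]] [[502.2, -173.0], [503.2, -140.1]]
160 217 301 [[538.1, -189.9], [540.0, -124.9]] [[530.8, -185.9], [532.5, -128.6]] [[507.8, -173.0], [508.8, -140.0]]
174 199 320 [[548.9, -204.8], [551.7, -109.9]] [[540.4, -199.0], [542.8, -115.3]] [[513.3, -180.6], [514.7, -132.4]]
188 192 326 [[560.3, -211.4], [563.4, -104.8]] [[550.4, -204.8], [553.2, -110.8]] [[519.1, -183.9], [520.7, -129.8]]
202 193 325 [[572.3, -211.8], [575.4, -105.1]] [[561.0, -205.1], [563.7, -111.1]] [[525.2, -184.1], [526.7, -130.0]]
216 194 324 [[584.6, -212.1], [587.6, -105.5]] [[
[... 420 characters left out ...]
72 199 320 [[637.6, -212.6], [640.6, -107.2]] [[618.6, -205.9], [621.3, -112.9]] [[558.3, -184.6], [559.9, -131.0]]
286 200 319 [[651.9, -213.0], [655.0, -107.6]] [[631.2, -206.2], [633.9, -113.3]] [[565.6, -184.7], [567.1, -131.2]]
300 200 319 [[666.7, -214.3], [669.8, -107.2]] [[644.2, -207.4], [646.9, -112.9]] [[573.1, -185.4], [574.7, -131.0]]
314 201 317 [[682.0, -214.7], [685.0, -108.6]] [[657.7, -207.7], [660.4, -114.1]] [[580.9, -185.6], [582.4, -131.7]]
328 202 316 [[697.8, -215.1], [700.8, -109.1]] [[671.6, -208.1], [674.3, -114.6]] [[588.9, -185.8], [590.4, -132.0]]
342 203 315 [[714.1, -215.6], [717.1, -109.6]] [[686.0, -208.5], [688.7, -115.0]] [[597.2, -186.0], [598.7, -132.2]]
```

Emit:
step_arm([
  [-0.001,0,-0.03,0,40],
  [-0.001,0,-0.055,0,40],
  [-0.001,0,-0.072,0,40],
  [-0.001,0,-0.076,0,40],
  [-0.001,0,-0.076,0,40],
])

```text
time_s: 48.4
eef_pos: [560.1, -159.0, 179.2]
eef_rot: [-0.0, 0.014, 1.0, 0.0]
force: [0.3, 0.1, -0.5]
width: 53.7
gripper_force: 63.4
```

Emit:
step_arm([
  [0,0,-0.001,0,40],
  [0,0,-0.002,0,40],
  [0,0,-0.003,0,40],
  [0,0,-0.003,0,40],
  [0,0,-0.003,0,40],
])

```text
time_s: 48.9
eef_pos: [560.0, -159.0, 177.1]
eef_rot: [0.0, 0.014, 1.0, -0.0]
force: [-1.0, -0.1, -0.6]
width: 53.3
gripper_force: 63.4
```

Emit:
step_arm([
  [0,0,-0.001,0,40],
  [0,0,-0.0015,0,40],
  [0,0,-0.002,0,40],
  [0,0,-0.002,0,40],
  [0,0,-0.002,0,40],
])

```text
time_s: 49.4
eef_pos: [560.1, -159.0, 176.3]
eef_rot: [0.0, 0.014, 1.0, -0.0]
force: [-4.3, 0.9, 8.2]
width: 53.5
gripper_force: 64.3
```

Contact. I release, rise clear, and check the column from two places.

Emit:
step_arm([
  [0,0,0,0,55],
  [0,0,0,0,62],
  [0,0,0,0,70],
  [0,0,0,0,80],
  [0,0,0,0,80],
])

```text
time_s: 49.9
eef_pos: [560.0, -159.0, 175.2]
eef_rot: [-0.0, 0.014, 1.0, 0.0]
force: [0.2, 0.2, -0.1]
width: 79.9
gripper_force: 0.0
```

Emit:
step_arm([
  [0,0,0.03,0,80],
  [0,0,0.08,0,85],
  [0,0,0.13,0,85],
  [-0.05,0,0.18,0,85],
  [-0.08,0,0.22,0,85],
])

```text
time_s: 50.4
eef_pos: [494.9, -158.8, 352.3]
eef_rot: [-0.0, 0.014, 1.0, 0.0]
force: [0.9, -0.7, 0.8]
width: 84.9
gripper_force: 0.0
```

Emit:
step_arm([
  [0,0,0,0,85],
  [0,0,0,0,85],
  [0,0,0,0,85],
  [0,0,0,0,85],
  [0,0,0,0,85],
])

```text
time_s: 50.9
eef_pos: [496.3, -158.9, 350.1]
eef_rot: [-0.001, 0.014, 1.0, 0.0]
force: [-0.4, 0.4, -0.2]
width: 85.1
gripper_force: 0.0
```

```bash
python3 -c "
from h import *
from rig import env
prof('w21',(130,160,190),st=10)
for n in ('scene','side'):
    c=env.camera(n);np.savez(f'pics/{n}1.npz',**c)
    for k in ('yellow','green'):
        for b in blobs(masks(c['frame'])[k],60):print(n,k,b.mean(0).round(),cv2.boundingRect(b))
"
```

```text
[ 496.2 -158.9  350.4] [-0.001  0.014  1.     0.   ] 85.2
row edges [(172, 514.5, 506.1, 497.6), (209, 559.4, 547.2, 535.0), (255, 620.2, 603.0, 585.8), (269, 639.9, 621.1, 602.3)]
180 232 289 [[523.0, -189.4], [524.9, -124.8]] [[513.8, -186.6], [515.6, -127.3]] [[504.7, -183.8], [506.2, -129.9]]
190 233 289 [[535.0, -188.9], [536.9, -124.8]] [[524.9, -186.1], [526.6, -127.3]] [[514.7, -183.4], [516.2, -129.9]]
200 233 289 [[547.2, -189.5], [549.1, -124.8]] [[536.1, -186.7], [537.8, -127.3]] [[524.9, -184.0], [526.5, -129.9]]
210 233 289 [[559.7, -190.2], [561.6, -124.8]] [[547.5, -187.4], [549.2, -127.3]] [[535.3, -184.5], [536.9, -129.9]]
220 233 289 [[572.4, -190.9], [574.4, -124.8]] [[559.2, -188.0], [561.0, -127.3]] [[545.9, -185.1], [547.5, -129.9]]
230 233 289 [[585.4, -191.6], [587.4, -124.8]] [[571.1, -188.7], [572.9, -127.3]] [[556.8, -185.7], [558.4, -129.9]]
240 233 288 [[598.7, -192.3], [600.7, -126.0]] [[583.3, -189.3], [585.1, -128.4]] [[567.9, -186.3], [569.5, -130.9]]
250 234 288 [[612.3, -191.9], [614.3, -126.0]] [[595.8, -188.9], [597.6, -128.4]] [[579.3, -185.9], [580.9, -130.9]]
260 234 288 [[626.2, -192.6], [628.2, -126.0]] [[608.5, -189.6], [610.3, -128.4]] [[590.9, -186.5], [592.5, -130.9]]
scene yellow [193. 195.] (180, 179, 28, 32)
scene green [245. 260.] (228, 255, 36, 11)
side yellow [285. 248.] (265, 229, 42, 39)
side green [326. 181.] (314, 156, 26, 52)
```

The top tin measures 55 mm wide at z=190 and sits at (560,-158), within about 2 mm of the patch. Both yellow tins form one column, and the lid is shut. I hand in.

```bash
python3 -c "
from rig import env
print(env.sign_off())"
```

```text
the job is handed in; nothing more can be done
None
```

I handed the job in with both green tins stacked on the mat, the stay broken at its knee, the lid shut, and both yellow tins stacked on the patch after I put back one that had been knocked aside; the hand-in returned no verdict.

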